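Strip the bench torch and put its tips away in the snap-lid case

TASK

End of the shift at the glass bench: shut off the torch's gas first (lever square across the barrel), then work the seized tip loose by twisting it back and forth while drawing it out of the torch. Open the case's yellow slide lid, lay the seized tip and every loose tip on the bench flat in the case, one to a groove, then slide the lid home until its orange tab clicks behind the ledge; leave everything else on the bench where it is.

Things in the scene. Friction and masses are not known exactly. Their poses are not given: they have to be found in the camera images.
- torch: Bench torch on a 150 x 84 mm steel base plate, fixed. Origin on the bench; local x runs along the barrel towards the end with the tip (roughly away from the robot), z up. Barrel axis level, 92 mm above the bench; barrel and socket up to 39 mm thick, two needle-valve wheels reach 36 mm to the sides at local x -48 mm. Only the shut-off lever and stem stand higher than 112 mm.
- socket_mouth (a point): Centre of the torch socket's mouth, x axis pointing straight out. The tip in it is seized by scale: a straight pull moves it under 2 mm. Twisted about its axis by 0.3 to 0.6 rad one way it comes out about 9 mm (pull 5 to 10 N) to the next catch, then needs the same twist the other way: three catches (first twist right-handed about x), clear after 30 mm. Ease the pull while twisting across.
- stuck_tip_mid (a point): The seized torch tip, made as tip1: centre of its 20 mm brass cube (grip here), x axis from spigot to nozzle, y and z square to the cube's faces. It sits level in the torch's socket, nozzle outwards, cube centre about 11 mm outside the mouth (up to 1.5 mm below the barrel's axis), faces upright. About 1 mm of play in the bore.
- cock_pivot (a point): Upright axis of the torch's quarter-turn gas shut-off, at the lever's mid-height, 127 mm above the bench.
- cock_grip (a point): Point on the gas shut-off's red lever, 64 mm from its pivot, at mid-height. The red sleeve runs from 30 to 82 mm from the pivot, 15 mm wide, 13 mm high.
- cock (a joint): Angle of the gas shut-off: pi/2 = on (lever along the barrel, pointing to the torch's +x, as it starts), 0 = shut (lever square across, pointing to the torch's -y); shutting turns it clockwise seen from above. A spring detent holds it at either end: up to 0.2 N m (about 3 N at the sleeve) to leave it, and past the middle it snaps on by itself.
- tip_case: Flat dark-green tip case, fixed; yellow slide lid opens to its +y. Origin on the bench under the middle of its six grooves, which lie along its x, centred at x +-50, y -44, 0, 44 mm: 28 mm wide, 94 long, floor 5 mm and ribs 13 mm above the bench. Walls 29 mm high at y +-80 and x +-97 mm, 27 high at x 0; rails outside x +-93 rise to 39. A tip flat in a groove has its cube centre 15 mm up.
- lid_grip (a point): Centre of the raised finger-grip bar on the lid: 50 mm along the case's x, 10 mm along y, from 33 mm (the lid's upper face) to 49 mm above the bench.
- lid (a joint): How far the lid is open along the case's +y: 0 home, 0.160 m fully open at its stop (leading edge then at the case's y +80 mm, grooves clear). Friction 1.2 N. Over the last 10 mm of closing the orange spring tab on its trailing edge rides up the case's orange ledge (about 7 N) and clicks down behind it at 4.5 mm; clicked it has under 2.5 mm of play and reopens only at about 15 N.
- tab_end (a point): Top of the end of the lid's orange spring tab, above its barb.
- tip1_mid (a point): Loose brass torch tip on the bench (may be absent), 76 mm long, 70 to 110 g: a 20 mm brass cube (grip here; the point is its centre, 10 mm up when lying), a copper nozzle 28 mm long, 11 mm thick along its +x, a steel spigot 28 mm long, 9 mm thick along -x with an 18 mm cross pin near the end. y and z are square to the cube's faces.
- tip2_mid (a point): Another loose tip on the bench, made as tip1, may be absent. Site at the cube's centre, x axis from spigot to nozzle.
- tip3_mid (a point): Another loose tip on the bench, made as tip1, may be absent. Site at the cube's centre, x axis from spigot to nozzle.
- paperweight: Bystander, to be left alone: blue glass paperweight, 70 mm across, 53 mm high. Origin under its middle.
- glass_foot: Bystander, to be left alone: amber glass goblet part, 86 mm across, 78 mm high. Origin under its middle.
- frit_jar_blue: Bystander, to be left alone: jar of blue glass frit, 60 mm across, 85 mm high. Origin under its middle.
- frit_jar_teal: Bystander, to be left alone: jar of teal glass frit, 60 mm across, 85 mm high. Origin under its middle.
- paddle: Bystander, to be left alone: graphite paddle with a wooden handle, lying. Its 110 x 65 mm blade runs from 20 to 130 mm along its +x from the origin, its handle 125 mm along -x.
- tweezers: Bystander, to be left alone: steel tweezers, lying, 220 mm long. Origin under its middle.
- graphite_block: Bystander, to be left alone: graphite block 50 x 30 x 25 mm. Origin under its middle.
- tip4_mid (a point): Another loose tip on the bench, made as tip1, may be absent. Site at the cube's centre, x axis from spigot to nozzle.
- tip5_mid (a point): Another loose tip on the bench, made as tip1, may be absent. Site at the cube's centre, x axis from spigot to nozzle.

How it is judged:
On the way, in this order (a step that is already met when the one before it is completed fails the run):
1. the gas shut-off is turned to shut (value of joint cock below 0.12 rad), for 0.2 s.
2. the seized tip is out of the torch's socket (distance between stuck_tip_mid and socket_mouth above 0.055 m), for 0.1 s.
3. all tips present lie flat in the case's grooves and the lid is slid home with its tab clicked behind the ledge (x of stuck_tip_mid in the frame of tip_case between -0.075 and 0.075 m and y of stuck_tip_mid in the frame of tip_case between -0.058 and 0.058 m and z of stuck_tip_mid in the frame of tip_case between 0.01 and 0.0195 m and angle between stuck_tip_mid's own x axis and vertical between 1.42 and 1.72 rad and x of tip1_mid in the frame of tip_case between -0.075 and 0.075 m and y of tip1_mid in the frame of tip_case between -0.058 and 0.058 m and z of tip1_mid in the frame of tip_case between 0.01 and 0.0195 m and angle between tip1_mid's own x axis and vertical between 1.42 and 1.72 rad and x of tip2_mid in the frame of tip_case between -0.075 and 0.075 m and y of tip2_mid in the frame of tip_case between -0.058 and 0.058 m and z of tip2_mid in the frame of tip_case between 0.01 and 0.0195 m and angle between tip2_mid's own x axis and vertical between 1.42 and 1.72 rad and x of tip3_mid in the frame of tip_case between -0.075 and 0.075 m and y of tip3_mid in the frame of tip_case between -0.058 and 0.058 m and z of tip3_mid in the frame of tip_case between 0.01 and 0.0195 m and angle between tip3_mid's own x axis and vertical between 1.42 and 1.72 rad and x of tip4_mid in the frame of tip_case between -0.075 and 0.075 m and y of tip4_mid in the frame of tip_case between -0.058 and 0.058 m and z of tip4_mid in the frame of tip_case between 0.01 and 0.0195 m and angle between tip4_mid's own x axis and vertical between 1.42 and 1.72 rad and x of tip5_mid in the frame of tip_case between -0.075 and 0.075 m and y of tip5_mid in the frame of tip_case between -0.058 and 0.058 m and z of tip5_mid in the frame of tip_case between 0.01 and 0.0195 m and angle between tip5_mid's own x axis and vertical between 1.42 and 1.72 rad and value of joint lid below 0.0035 m), for 0.3 s.
At the end, for the whole second after the job is handed in: Gas lever shut (within 0.12 rad); the seized tip and every loose tip present lie at rest, level (within 0.15 rad) and down in the case's grooves (cube centre 10 to 19.5 mm above the case's underside); the lid home with its tab clicked behind the ledge (under 3.5 mm open) (all of step 3 and value of joint cock below 0.12 rad and linear speed of each of stuck_tip, tip1, tip2, tip3, tip4, tip5 below 0.02 m/s); the robot touches nothing.
It fails at once if a bystander on the bench is moved by more than 30 mm (distance of any of paperweight, glass_foot, frit_jar_blue, frit_jar_teal, paddle, tweezers, graphite_block from where it was at the start of the episode above 0.03 m).
It fails at once if a tip falls off the bench (height (world z) of any of stuck_tip_mid, tip1_mid, tip2_mid, tip3_mid, tip4_mid, tip5_mid below -0.05 m).
Of tip1, tip2, tip3, tip4, tip5 only 3 to 5 are there at a start; the rules pass over those that are not, and their reading is None.
At some moment in a run one of tip1, tip2, tip3, tip4, tip5 may be knocked a few centimetres aside while the robot is not near it.
Once in a run the grip may slacken for a moment while it holds something.
It also fails if it takes over 210 s, if anything falls off the work surface, if the arm or the gripper's body presses on something with over 40 N, if the wrist force passes 120 N, or if a joint passes its speed limit or range.

ROBOT

A 6-joint arm with a two-finger parallel gripper is mounted at the origin on the work surface. World frame = base frame: x ahead of the robot, y to its left, z up, the work surface at z = 0. Lengths are in m, angles in rad, forces in N, time in s.
With the tool pointing down it reaches from about 0.35 to 0.8 m from the base axis. Payload 7.3 kg.
Tool frame: the origin (TCP) lies midway between the tips of the shut fingers; the grasp point (between the pads) lies 19 mm behind it; x points along the fingers, z is the direction in which the jaws open and shut, and the axes are right-handed (so a half turn about x gives the same grasp; the last joint's range is limited). The gripper opens to 85 mm and grips with 20 to 120 N. Pads are 22 mm wide; open, the fingers measure 114 mm over their backs; the gripper's body (76 mm by 85 mm) begins 54 mm behind the grasp point. The pads swing forward as they close: fully open they stand 13 mm farther back than shut.
Start: joints at [-1.433, 0.342, 1.524, -0, 1.275, -0.146], TCP at [0.147, -0.504, 0.231] pointing down, gripper open.
Joint ranges: [-2.53, 2.53], [-0.77, 2.02], [0.04, 2.7], [-1, 4.14], [0.28, 2.66], [-3.11, 3.11]. Speed limits (rad/s): [2.57, 2.57, 3.14, 3.14, 3.14, 3.14].

INTERFACE

Orientations are given as a unit quaternion [w, x, y, z].
In Python, from bench import robot gives the robot as it stands. The module is installed in compiled form; this text tells all that it offers.
- The arm moves only by the tool step_arm, never from a script. Its argument "moves" is a list of rows, each an object with "gripper": the opening, from -1 (shut) to 1 (fully open), so that 0 is half open; "delta_pos": the shift along the tool's x, y, z as a fraction of full scale, a list of three; "delta_rot": the turn, a rotation vector about the tool's x, y, z as a fraction of full scale, a list of three. In form: [{"gripper": gripper, "delta_pos": [x, y, z], "delta_rot": [rx, ry, rz]}, ...]. A call has 1 to 10 rows; each row shifts and turns the commanded pose from where the row before left it, along the tool's axes as they then stand; what a row does not reach is not made up. Full scale, the value 1, is 0.1 m for a shift and 180 degrees for a turn. A row lasts 1/10 s, in which the tool goes at most 50 mm and 8.59 degrees, less where a joint would pass 70% of its speed; a pose out of reach is approached as far as the arm can. A call with a number of a shift or a turn outside -1 to 1 is refused whole. A call with a gripper value outside its range is refused whole. The fingers move at their own pace and stop on an object; "squeeze" is the grip in N (left out, the last holds). Time passes only in rows, so rows that do not move let the fingers close. It gives the time, the measured TCP pose, the force and the opening at its end, in the units of the state.
- robot.get_state(): the state, without advancing time (a new reading comes with each control period).
- robot.grab_frame(name): name is "side" or "top" or "wrist"; returns the picture (400x640x3 uint8, blue, green, red); there is no depth.
- robot.camera_model(name): a dict with "fx", "fy", "cx", "cy" (pixels), "k1" (the pictures are not rectified: a ray, as slopes to the right and down, at radius r is drawn at 1 + k1 r^2 times it, then the intrinsics apply), "R" (3x3) and "t" (3): a world point X has camera coordinates R X + t; the wrist camera has in their place "mount" (4x4, takes a point from camera to tool coordinates, whose origin is the TCP and whose axes are the tool frame's). Camera axes: x right, y down, z forward; pixel columns grow to the right and rows downward; lengths in m; the calibration is good to about 2 mm. A picture is of the moment at which its call begins: read the wrist's pose just before it. camera_model takes no time and is no camera call.
- robot.finish_job(): hands the job in, once; it reports no verdict.
The state is a dict: "t": time; "joints": joint angles; "joint_vel": joint speeds; "tau": joint torques, N m; "tool_pos": TCP position; "orientation": TCP orientation; "contact_force": force on the tool from outside, world axes, zero at the start; "wrist_torque": the same for the moment, N m; "grip_width": finger opening in m.
Only numpy, scipy, OpenCV 4.12 (cv2) and the standard library are available. Lean on these libraries where they do the work, as an engineer would, in place of code of your own. Each camera call takes 0.05 s, during which the arm holds its last target.

## Working session

There is one attempt and no reset: what is moved stays moved. The work goes in short steps, Python scripts to look and compute and a tool call to move; the robot and the scene stay as the last step left them, time stands still between calls to the robot, and variables do not carry over. Pictures are saved under pics/ and viewed, and the job is handed in when it is done.

Besides the shell and the picture viewer there is one more tool, called after "Request:" as name(argument=value, ...) on one line, values as JSON. step_arm: Moves the arm, as the interface text tells. Shift numbers are shares of 0.1 m and turn numbers shares of 180 degrees, none past 1 either way. Its arguments: {"type":"object","properties":{"moves":{"type":"array"},"squeeze":{"type":"number"}},"required":["moves"]}

```bash
mkdir -p pics; ls
python3 - <<'E'
from bench import robot
import cv2
s=robot.get_state();print(s)
for n in ("side","top","wrist"):
    print(n,robot.camera_model(n))
    cv2.imwrite(f"pics/{n}0.png",robot.grab_frame(n))
E
```

```text
pics
{'t': 0.0, 'joints': array([-1.43302658e+00,  3.42735198e-01,  1.52498910e+00,  8.57062601e-07,
        1.27541183e+00, -1.45999075e-01]), 'joint_vel': array([-0.00052279, -0.0001281 , -0.00064571,  0.00090736,  0.00105   ,
       -0.00021649]), 'tau': array([-4.15825261e-04, -4.33679581e+01, -2.46010387e+01, -3.04375635e-04,
        7.92220118e-03,  5.45215883e-06]), 'tool_pos': array([ 0.14695499, -0.50360525,  0.23062923]), 'orientation': array([ 0.56529577,  0.42465882,  0.56606391, -0.42388351]), 'contact_force': array([-0.51020831,  0.13663213,  0.12221009]), 'wrist_torque': array([-0.02387513, -0.01494109, -0.01028038]), 'grip_width': 0.0852213728076936}
side {'fx': 505.09229575652483, 'fy': 505.09229575652483, 'cx': 315.6066283151629, 'cy': 198.23376511222517, 'k1': 0.02044432414910456, 'R': array([[-0.99868194, -0.05113151,  0.00446609],
       [-0.04062037,  0.73418549, -0.67773273],
       [ 0.03137456, -0.67702085, -0.73529478]]), 't': array([0.51403403, 0.11015702, 1.59757272])}
top {'fx': 517.3267199882596, 'fy': 517.3267199882596, 'cx': 325.06416342264106, 'cy': 194.09746603590335, 'k1': -0.016158429265685434, 'R': array([[ 0.00875271, -0.99995991,  0.00188777],
       [-0.99623652, -0.00888289, -0.08621998],
       [ 0.08623329, -0.001126  , -0.99627434]]), 't': array([-0.02824132,  0.54307253,  1.82405194])}
wrist {'fx': 284.31005122936085, 'fy': 284.31005122936085, 'cx': 319.4323592467913, 'cy': 195.90595372299356, 'k1': -0.0369573117007197, 'mount': array([[-7.47500362e-04, -2.65838273e-01,  9.64017351e-01,
        -1.42111719e-01],
       [ 1.53955730e-04, -9.64017640e-01, -2.65838233e-01,
         6.70666420e-02],
       [ 9.99999709e-01, -5.02981798e-05,  7.61530860e-04,
         3.09734890e-04],
       [ 0.00000000e+00,  0.00000000e+00,  0.00000000e+00,
         1.00000000e+00]])}
```

View pics/top0.png

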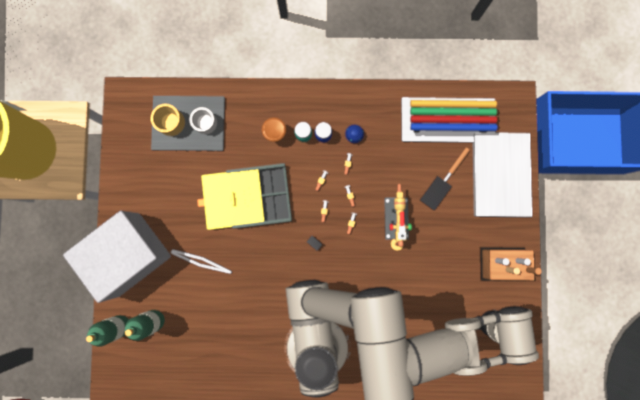

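View pics/side0.png

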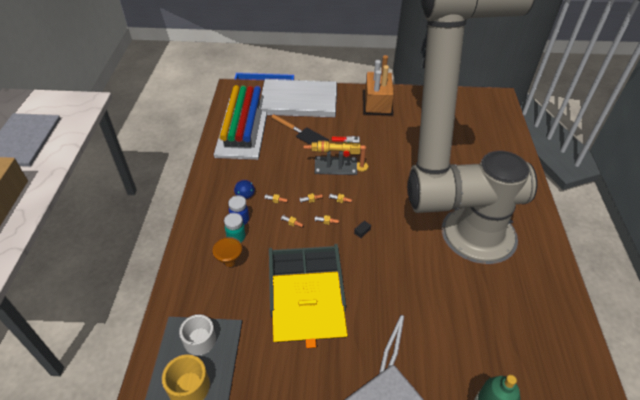

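View pics/wrist0.png

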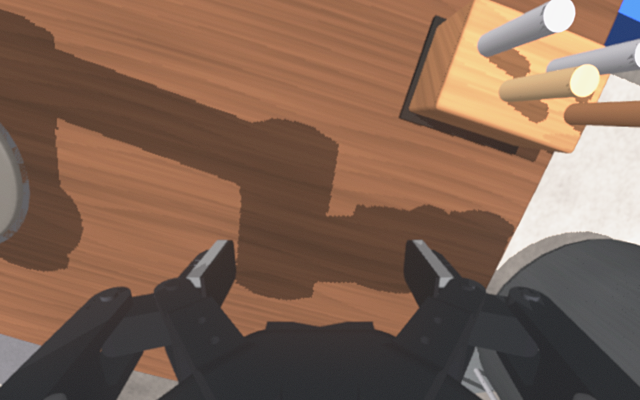

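```bash
cat > h.py <<'E'
from bench import robot
import numpy as np, cv2
from scipy.spatial.transform import Rotation as Rn
def q2R(q): return Rn.from_quat([q[1],q[2],q[3],q[0]]).as_matrix()
def grab(n,f=None):
    s=robot.get_state(); im=robot.grab_frame(n)
    if f: cv2.imwrite(f"pics/{f}.png",im)
    return im,s
def ext(n,s=None):
    m=robot.camera_model(n)
    if n=="wrist":
        T=np.eye(4);T[:3,:3]=q2R(s['orientation']);T[:3,3]=s['tool_pos'];T=T@m['mount']
        return m,T[:3,:3],T[:3,3]
    return m,m['R'].T,-m['R'].T@m['t']
def ray(n,uv,s=None):
    m,R,c=ext(n,s); d=np.array([(uv[0]-m['cx'])/m['fx'],(uv[1]-m['cy'])/m['fy']]);u=d.copy()
    for _ in range(20): u=d/(1+m['k1']*(u@u))
    v=R@np.array([u[0],u[1],1.]);return c,v/np.linalg.norm(v)
def onz(n,uv,z,s=None):
    c,v=ray(n,uv,s);return c+v*(z-c[2])/v[2]
def proj(n,X,s=None):
    m,R,c=ext(n,s);p=R.T@(np.asarray(X)-c);u=p[:2]/p[2];u=u*(1+m['k1']*(u@u))
    return np.array([u[0]*m['fx']+m['cx'],u[1]*m['fy']+m['cy']])
def tri(l): # list of (c,v)
    A=np.zeros((3,3));b=np.zeros(3)
    for c,v in l:
        P=np.eye(3)-np.outer(v,v);A+=P;b+=P@c
    X=np.linalg.solve(A,b);return X,[np.linalg.norm((np.eye(3)-np.outer(v,v))@(X-c)) for c,v in l]
def crop(im,x0,y0,w,h,k,f):
    cv2.imwrite(f"pics/{f}.png",cv2.resize(im[y0:y0+h,x0:x0+w],None,fx=k,fy=k,interpolation=cv2.INTER_CUBIC))
E
python3 - <<'E'
from h import *
t=cv2.imread('pics/top0.png');s=cv2.imread('pics/side0.png')
crop(t,190,120,230,140,3.4,'top0c'); crop(s,210,125,170,110,4.6,'side0c');crop(s,250,220,120,140,4.2,'side0d')
E
```

```text
(no output)
```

View pics/top0c.png

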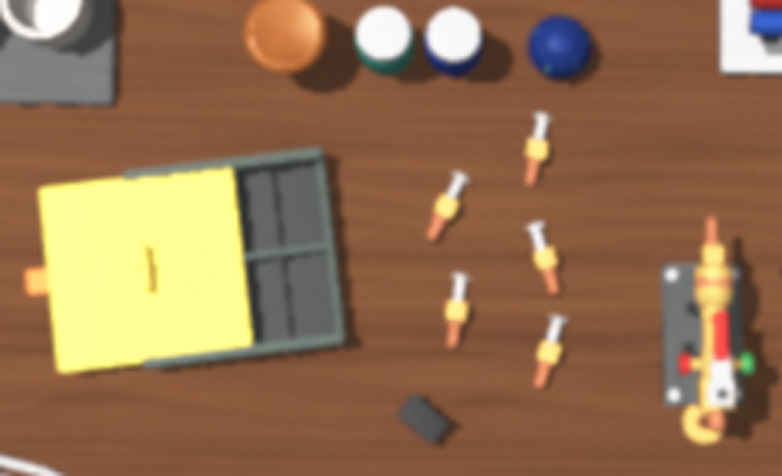

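View pics/side0c.png

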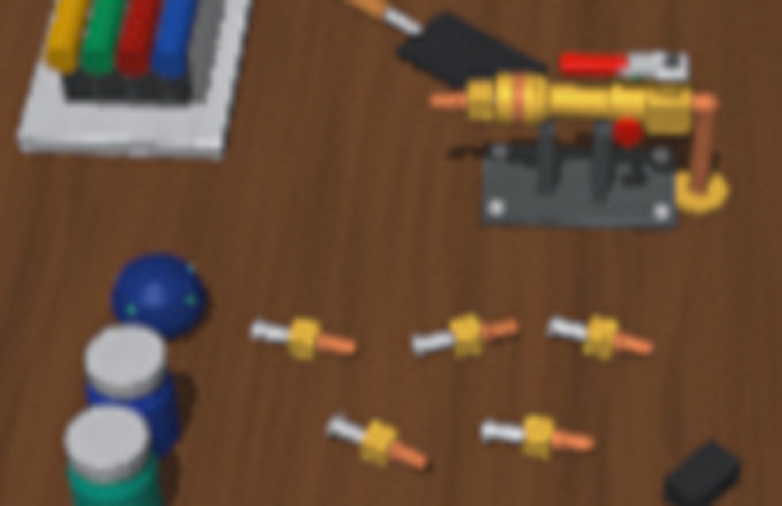

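View pics/side0d.png

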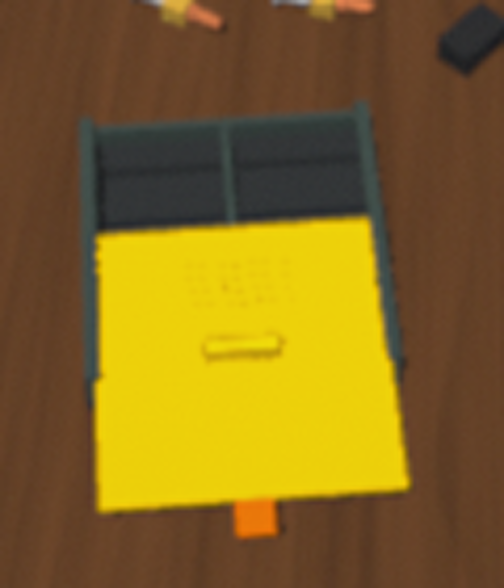

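Run:
```python
from h import *
t=cv2.imread('pics/top0.png')
k=3.4
def P(u,v,z): return onz('top',(190+(u+.5)/k-.5,120+(v+.5)/k-.5),z).round(4)
print('lever tip',P(721,312,.127),'pivot',P(722,394,.135),'wheelR',P(686,363,.092),'wheelG',P(747,363,.092))
print('stuck cube',P(713,254,.1),'nozzle end',P(712,218,.092),'base corners',[P(*c,.004) for c in((664,264),(740,264),(664,404),(740,404))])
print('case corners R',P(320,150,.035),P(345,340,.035),'lid corners',[P(*c,.033) for c in((38,188),(232,167),(253,347),(60,374))],'grip',P(150,268,.049),'tab',P(25,282,.033))
hsv=cv2.cvtColor(t,cv2.COLOR_BGR2HSV)
# tips: manual points cube, spigot, nozzle
for n,(c,sp,no) in dict(A=((537,149),(543,115),(531,184)),B=((446,207),(461,175),(432,238)),C=((543,258),(534,224),(554,291)),D=((456,310),(460,274),(453,346)),E=((549,350),(560,317),(540,386))).items():
    a=P(*sp,.005);b=P(*no,.005);print(n,P(*c,.018),np.degrees(np.arctan2(b[1]-a[1],b[0]-a[0])).round(1),np.linalg.norm(a-b).round(3))
for n,(u,v,z) in dict(pw=(560,46,.03),goblet=(285,30,.07),teal=(384,35,.085),blue=(454,38,.085),block=(425,419,.02)).items(): print(n,P(u,v,z))
```

```text
lever tip [ 0.4782 -0.2816  0.127 ] pivot [ 0.3973 -0.281   0.135 ] wheelR [ 0.4284 -0.2514  0.092 ] wheelG [ 0.4289 -0.3128  0.092 ]
stuck cube [ 0.5381 -0.2778  0.1   ] nozzle end [ 0.5754 -0.2781  0.092 ] base corners [array([ 0.5353, -0.2396,  0.004 ]), array([ 0.5361, -0.3204,  0.004 ]), array([ 0.3873, -0.2395,  0.004 ]), array([ 0.3879, -0.3197,  0.004 ])]
case corners R [0.6496 0.1248 0.035 ] [0.4506 0.0957 0.035 ] lid corners [array([0.6071, 0.4202, 0.033 ]), array([0.6311, 0.2171, 0.033 ]), array([0.4426, 0.1915, 0.033 ]), array([0.4127, 0.3916, 0.033 ])] grip [0.5228 0.2978 0.049 ] tab [0.5082 0.4309 0.033 ]
A [ 0.6552 -0.1036  0.018 ] 170.5 0.075
B [ 0.5925 -0.0078  0.018 ] 155.9 0.074
C [ 0.5394 -0.1105  0.018 ] -163.2 0.074
D [ 0.4838 -0.0193  0.018 ] 175.0 0.077
E [ 0.4426 -0.1172  0.018 ] 164.1 0.076
pw [ 0.7636 -0.1268  0.03  ]
goblet [0.7696 0.1603 0.07  ]
teal [0.762 0.057 0.085]
blue [ 0.7595 -0.0148  0.085 ]
block [0.3695 0.012  0.02  ]
```

```bash
cat >> h.py <<'E'
def rows(target,yaw=None,s=None,tilt=0.):
    """yaw: world angle of tool z axis (deg); tool x down. print shift in current tool axes and rotvec, in shares"""
    s=s or robot.get_state();R=q2R(s['orientation'])
    d=R.T@(np.array(target)-s['tool_pos'])/0.1
    out=d.round(3)
    if yaw is not None:
        a=np.radians(yaw);z=np.array([np.cos(a),np.sin(a),0]);x=np.array([0,0,-1.]);G=np.c_[x,np.cross(z,x),z]
        G=Rn.from_rotvec([tilt,0,0]).as_matrix()@G
        r=Rn.from_matrix(R.T@G).as_rotvec()/np.pi;print('rot share',r.round(4),'rows',np.ceil(np.linalg.norm(r)*180/8.59))
    print('shift share (tool now)',out);return out
def st():
    s=robot.get_state();R=q2R(s['orientation'])
    print('t',round(s['t'],2),'pos',s['tool_pos'].round(4),'F',s['contact_force'].round(2),'w',round(s['grip_width'],4),'\nx',R[:,0].round(3),'y',R[:,1].round(3),'z',R[:,2].round(3),'yawz',np.degrees(np.arctan2(R[1,2],R[0,2])).round(2),'J',s['joints'].round(2));return s
E
python3 -c "
from h import *
s=st()
rows([.461,-.26,.16],90,s);rows([.461,-.26,.16],-90,s)"
```

```text
t 0.15 pos [ 0.147  -0.5037  0.2308] F [-0.34 -0.23 -0.8 ] w 0.0857 
x [-0.     0.001 -1.   ] y [0.96 0.28 0.  ] z [ 0.28  -0.96  -0.001] yawz -73.74 J [-1.43  0.34  1.52  0.    1.28 -0.15]
rot share [-9.097e-01  0.000e+00 -5.000e-04] rows 20.0
shift share (tool now) [ 0.71   3.697 -1.46 ]
rot share [ 0.0903 -0.0004 -0.    ] rows 2.0
shift share (tool now) [ 0.71   3.697 -1.46 ]
```

Request:
step_arm(moves=[{"gripper": -1,"delta_pos": [0,0,0],"delta_rot": [0.045,0,0]},{"gripper": -1,"delta_pos": [0,0,0],"delta_rot": [0.045,0,0]},{"gripper": -1,"delta_pos": [0,0.3,-0.24],"delta_rot": [0,0,0]},{"gripper": -1,"delta_pos": [0,0.3,-0.24],"delta_rot": [0,0,0]},{"gripper": -1,"delta_pos": [0,0.3,-0.24],"delta_rot": [0,0,0]},{"gripper": -1,"delta_pos": [0,0.3,-0.24],"delta_rot": [0,0,0]},{"gripper": -1,"delta_pos": [0,0.3,-0.24],"delta_rot": [0,0,0]},{"gripper": -1,"delta_pos": [0,0.3,-0.24],"delta_rot": [0,0,0]},{"gripper": -1,"delta_pos": [0,0.3,-0.24],"delta_rot": [0,0,0]},{"gripper": -1,"delta_pos": [0,0.3,-0.24],"delta_rot": [0,0,0]}])

```text
t: 1.15
tool_pos: [0.3878, -0.3105, 0.2312]
orientation: [0.5, 0.5, 0.5, -0.5]
contact_force: [0.5, -1.6, -0.4]
grip_width: 0.0003
```

Request:
step_arm(moves=[{"gripper": -1,"delta_pos": [0,0.3,-0.24],"delta_rot": [0,0,0]},{"gripper": -1,"delta_pos": [0,0,0],"delta_rot": [0,0,0]},{"gripper": -1,"delta_pos": [0,0,0],"delta_rot": [0,0,0]}])

```text
t: 1.45
tool_pos: [0.4169, -0.2872, 0.2309]
orientation: [0.501, 0.499, 0.501, -0.499]
contact_force: [-0.8, -0.2, -0.6]
grip_width: -0.0001
```

```bash
python3 -c "
from h import *
grab('wrist','w1');st()"
```

```text
t 1.5 pos [ 0.4164 -0.2878  0.231 ] F [-0.34  0.27 -0.76] w 0.0001 
x [-0.001  0.    -1.   ] y [ 1.     0.002 -0.001] z [ 0.002 -1.    -0.   ] yawz -89.91 J [-0.76  0.31  1.57 -0.    1.26  0.81]
```

View pics/w1.png

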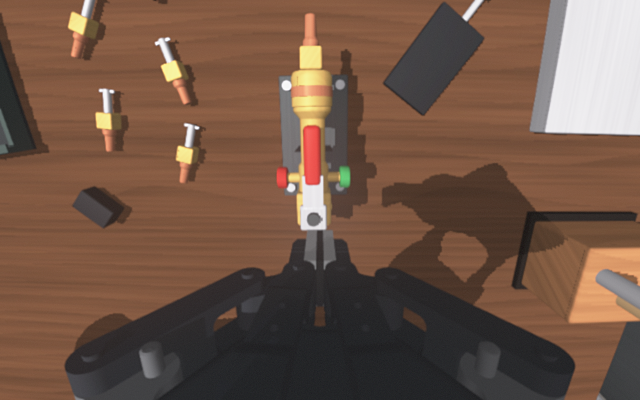

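```bash
python3 -c "
from h import *
s=robot.get_state()
for n,uv,z in [('pivot',(314,219),.137),('lever tip',(312,127),.1335),('sleeve base',(313,183),.1335),('cube top c',(311,57),.102),('cube L',(300,57),.102),('cube R',(322,57),.102),('cube far',(311,46.5),.102),('cube near',(311,68),.102),('noz end',(310,15),.0955),('barrel ring top',(311,95),.11),('wheelR',(283,177),.092),('wheelG',(345,177),.092),('bolt',(286,85),.006),('bolt',(340,85),.006)]:
  print(n,onz('wrist',uv,z,s).round(4))
"
```

```text
pivot [ 0.3973 -0.2836  0.137 ]
lever tip [ 0.4761 -0.2821  0.1335]
sleeve base [ 0.429  -0.2828  0.1335]
cube top c [ 0.5353 -0.2807  0.102 ]
cube L [ 0.5353 -0.2711  0.102 ]
cube R [ 0.5354 -0.2904  0.102 ]
cube far [ 0.5439 -0.2808  0.102 ]
cube near [ 0.5263 -0.2807  0.102 ]
noz end [ 0.5708 -0.2799  0.0955]
barrel ring top [ 0.5029 -0.2808  0.11  ]
wheelR [ 0.4257 -0.2516  0.092 ]
wheelG [ 0.4258 -0.3141  0.092 ]
bolt [ 0.5221 -0.2476  0.006 ]
bolt [ 0.5221 -0.3132  0.006 ]
```

Request:
step_arm(moves=[{"gripper": -1,"delta_pos": [0,0.18,-0.26],"delta_rot": [0,0,0]},{"gripper": -1,"delta_pos": [0,0.17,-0.26],"delta_rot": [0,0,0]},{"gripper": -1,"delta_pos": [0.3,0,0],"delta_rot": [0,0,0]},{"gripper": -1,"delta_pos": [0.3,0,0],"delta_rot": [0,0,0]},{"gripper": -1,"delta_pos": [0.3,0,0],"delta_rot": [0,0,0]},{"gripper": -1,"delta_pos": [0.22,0,0],"delta_rot": [0,0,0]},{"gripper": -1,"delta_pos": [0,0,0.13],"delta_rot": [0,0,0]},{"gripper": -1,"delta_pos": [0,0,0.13],"delta_rot": [0,0,0]}])

```text
t: 2.3
tool_pos: [0.4514, -0.2635, 0.1198]
orientation: [0.5, 0.5, 0.5, -0.5]
contact_force: [0.8, 3.0, -1.8]
grip_width: 0.0005
```

```bash
python3 -c "
from h import *
st()"
```

```text
t 2.3 pos [ 0.4514 -0.2635  0.1198] F [ 0.76  2.99 -1.81] w 0.0005 
x [-0.  0. -1.] y [ 1.  0. -0.] z [ 0. -1. -0.] yawz -90.0 J [-0.68  0.46  1.69 -0.    1.    0.9 ]
```

Contact likely beginning. Continue along the arc.

Request:
step_arm(moves=[{"gripper": -1,"delta_pos": [0,0.02,0.12],"delta_rot": [0,0,0]},{"gripper": -1,"delta_pos": [0,0.02,0.16],"delta_rot": [0,0,0]},{"gripper": -1,"delta_pos": [0,-0.04,0.16],"delta_rot": [0,0,0]},{"gripper": -1,"delta_pos": [0,-0.08,0.13],"delta_rot": [0,0,0]},{"gripper": -1,"delta_pos": [0,-0.14,0.13],"delta_rot": [0,0,0]},{"gripper": -1,"delta_pos": [0,-0.11,0.04],"delta_rot": [0,0,0]},{"gripper": -1,"delta_pos": [0,0,0],"delta_rot": [0,0,0]}])

```text
t: 3.0
tool_pos: [0.4174, -0.3368, 0.1195]
orientation: [-0.5, -0.5, -0.5, 0.5]
contact_force: [0.0, 0.2, 1.0]
grip_width: 0.0003
```

```bash
python3 -c "
from h import *
grab('wrist','w2');im,_=grab('top');crop(im,340,160,100,100,5,'top2');st()"
```

```text
t 3.1 pos [ 0.4187 -0.3359  0.1196] F [ 0.16 -0.04  0.19] w -0.0001 
x [ 0. -0. -1.] y [1. 0. 0.] z [ 0. -1.  0.] yawz -89.99 J [-0.82  0.48  1.65  0.    1.02  0.75]
```

View pics/w2.png

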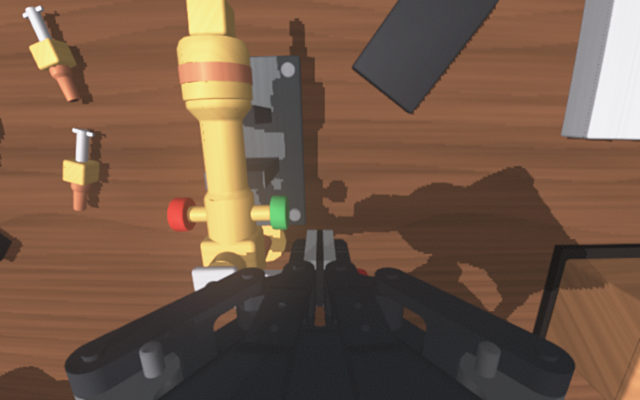

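Request:
step_arm(moves=[{"gripper": -1,"delta_pos": [-0.2,0.1,0],"delta_rot": [0,0,0]},{"gripper": -1,"delta_pos": [-0.4,0,-0.2],"delta_rot": [0,0,0]},{"gripper": -1,"delta_pos": [-0.4,-0.2,-0.2],"delta_rot": [0,0,0]},{"gripper": -1,"delta_pos": [-0.2,-0.2,-0.1],"delta_rot": [0,0,0]},{"gripper": -1,"delta_pos": [0,0,0],"delta_rot": [0,0,0]}])

```text
t: 3.6
tool_pos: [0.3889, -0.285, 0.2428]
orientation: [0.503, 0.499, 0.498, -0.499]
contact_force: [-0.2, 0.9, -0.5]
grip_width: -0.0001
```

```bash
python3 -c "
from h import *
grab('wrist','w3');st()"
```

```text
t 3.65 pos [ 0.3892 -0.2854  0.241 ] F [ 0.16  0.21 -0.98] w 0.0001 
x [ 0.003 -0.003 -1.   ] y [1.    0.002 0.003] z [ 0.002 -1.     0.003] yawz -89.89 J [-0.79  0.25  1.62 -0.    1.26  0.78]
```

View pics/w3.png

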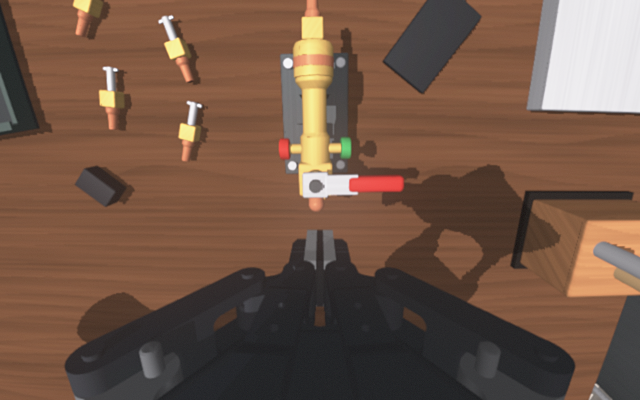

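Request:
step_arm(moves=[{"gripper": -1,"delta_pos": [0,0.1,-0.3],"delta_rot": [0,0,0]},{"gripper": -1,"delta_pos": [0,0.1,-0.4],"delta_rot": [0,0,0]},{"gripper": -1,"delta_pos": [0,0.1,-0.4],"delta_rot": [0,0,0]},{"gripper": -1,"delta_pos": [0,0.1,-0.4],"delta_rot": [0,0,0]},{"gripper": -1,"delta_pos": [0,0.1,-0.4],"delta_rot": [0,0,0]},{"gripper": -1,"delta_pos": [0,0.1,-0.4],"delta_rot": [0,0,0]},{"gripper": -1,"delta_pos": [0,0.1,-0.4],"delta_rot": [0,0,0]},{"gripper": -1,"delta_pos": [0,0.1,-0.4],"delta_rot": [0,0,0]},{"gripper": -1,"delta_pos": [0,0.1,-0.4],"delta_rot": [0,0,0]},{"gripper": -1,"delta_pos": [0,0,-0.4],"delta_rot": [0,0,0]}])

```text
t: 4.65
tool_pos: [0.4794, 0.1065, 0.2377]
orientation: [0.5, 0.499, 0.501, -0.5]
contact_force: [1.1, -1.1, 0.6]
grip_width: -0.0001
```

Request:
step_arm(moves=[{"gripper": -1,"delta_pos": [0,0,-0.4],"delta_rot": [0,0,0]},{"gripper": -1,"delta_pos": [0,0,-0.4],"delta_rot": [0,0,0]},{"gripper": -1,"delta_pos": [0,0,-0.2],"delta_rot": [-0.047,0,0]},{"gripper": -1,"delta_pos": [0,0,0],"delta_rot": [0,0,0]},{"gripper": -1,"delta_pos": [0,0,0],"delta_rot": [0,0,0]}])

```text
t: 5.15
tool_pos: [0.4782, 0.2045, 0.2379]
orientation: [0.535, 0.461, 0.536, -0.463]
contact_force: [-0.6, 0.1, -0.6]
grip_width: -0.0
```

```bash
python3 -c "
from h import *
grab('wrist','w4');st()"
```

```text
t 5.2 pos [0.4783 0.2039 0.2383] F [0.47 0.21 1.46] w 0.0003 
x [-0.002 -0.001 -1.   ] y [ 0.989  0.146 -0.002] z [ 0.146 -0.989  0.001] yawz -81.61 J [ 0.26  0.33  1.52 -0.    1.29  1.68]
```

View pics/w4.png

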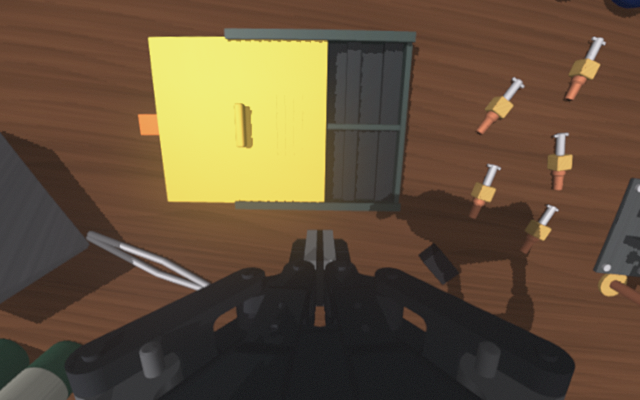

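```bash
python3 -c "
from h import *
s=robot.get_state()
im=cv2.imread('pics/w4.png');crop(im,210,20,220,200,3.6,'w4c')
for n,uv,z in [('railfar+ R',(414,33),.039),('railnear R',(405,210),.039),('railfar L',(226,30),.039),('railnear L',(236,208),.039),('div R',(400,127.5),.027),('div L',(330,127.5),.027),('bar',(241,125),.049),('lid edge far',(327,42),.033),('lid edge near',(325,201),.033),('lid left far',(149,38),.033),('lid left near',(167,202),.033),('tab',(139,125),.033)]:
  print(n,onz('wrist',uv,z,s).round(4))
"
```

```text
railfar+ R [0.6488 0.124  0.039 ]
railnear R [0.4488 0.0891 0.039 ]
railfar L [0.6218 0.327  0.039 ]
railnear L [0.4203 0.3012 0.039 ]
div R [0.5476 0.1144 0.027 ]
div L [0.535  0.1985 0.027 ]
bar [0.5238 0.2999 0.049 ]
lid edge far [0.6268 0.2165 0.033 ]
lid edge near [0.4441 0.1909 0.033 ]
lid left far [0.6038 0.4151 0.033 ]
lid left near [0.413 0.392 0.033]
tab [0.5057 0.4269 0.033 ]
```

View pics/w4c.png

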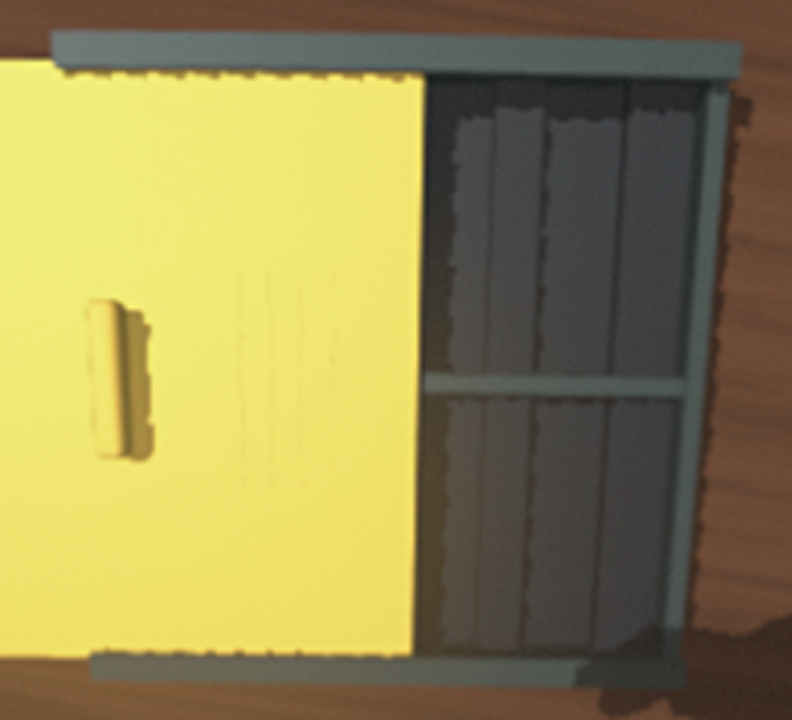

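Request:
step_arm(moves=[{"gripper": -1,"delta_pos": [0,0.2,-0.18],"delta_rot": [0,0,0]},{"gripper": -1,"delta_pos": [0.2,0.2,-0.18],"delta_rot": [0,0,0]},{"gripper": -1,"delta_pos": [0.4,0.18,-0.17],"delta_rot": [0,0,0]},{"gripper": -1,"delta_pos": [0.4,0,0],"delta_rot": [0,0,0]},{"gripper": -1,"delta_pos": [0.4,0,0],"delta_rot": [0,0,0]},{"gripper": -1,"delta_pos": [0.4,0,0],"delta_rot": [0,0,0]},{"gripper": -1,"delta_pos": [0.17,0,0],"delta_rot": [0,0,0]},{"gripper": -1,"delta_pos": [0,0,0],"delta_rot": [0,0,0]}])

```text
t: 6.0
tool_pos: [0.5262, 0.2632, 0.0391]
orientation: [0.534, 0.46, 0.536, -0.464]
contact_force: [-0.4, 0.6, -0.0]
grip_width: 0.0
```

Request:
step_arm(moves=[{"gripper": -1,"delta_pos": [0,0,-0.1],"delta_rot": [0,0,0]},{"gripper": -1,"delta_pos": [0,0,-0.15],"delta_rot": [0,0,0]},{"gripper": -1,"delta_pos": [0,0,-0.15],"delta_rot": [0,0,0]},{"gripper": -1,"delta_pos": [0,0,-0.15],"delta_rot": [0,0,0]}])

```text
t: 6.4
tool_pos: [0.5202, 0.3216, 0.0436]
orientation: [0.536, 0.462, 0.535, -0.461]
contact_force: [1.6, -1.1, 1.4]
grip_width: 0.0001
```

Request:
step_arm(moves=[{"gripper": -1,"delta_pos": [0,0,-0.1],"delta_rot": [0,0,0]},{"gripper": -1,"delta_pos": [0,0,-0.06],"delta_rot": [0,0,0]},{"gripper": -1,"delta_pos": [0,0,0],"delta_rot": [0,0,0]}])

```text
t: 6.7
tool_pos: [0.517, 0.337, 0.0425]
orientation: [0.536, 0.461, 0.536, -0.461]
contact_force: [-0.3, 1.7, 2.8]
grip_width: 0.0
```

Request:
step_arm(moves=[{"gripper": -1,"delta_pos": [0,0,-0.05],"delta_rot": [0,0,0]},{"gripper": -1,"delta_pos": [0,0,-0.04],"delta_rot": [0,0,0]},{"gripper": -1,"delta_pos": [0,0,0],"delta_rot": [0,0,0]}])

```text
t: 7.0
tool_pos: [0.5159, 0.3449, 0.0425]
orientation: [0.536, 0.462, 0.536, -0.461]
contact_force: [-1.1, 1.8, 4.6]
grip_width: -0.0003
```

```bash
python3 -c "
from h import *
im,_=grab('top');crop(im,190,150,120,100,5,'top5');im,_=grab('side');crop(im,250,220,130,140,4,'side5');st()"
```

```text
t 7.1 pos [0.5159 0.3447 0.0425] F [-2.5   1.09  3.98] w 0.0001 
x [ 0.     0.001 -1.   ] y [0.989 0.148 0.   ] z [ 0.148 -0.989 -0.001] yawz -81.49 J [0.47 0.71 1.46 0.   0.97 1.89]
```

View pics/top5.png

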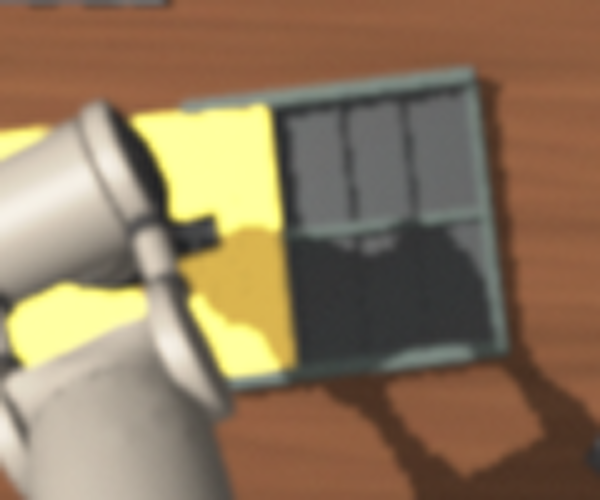

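View pics/side5.png

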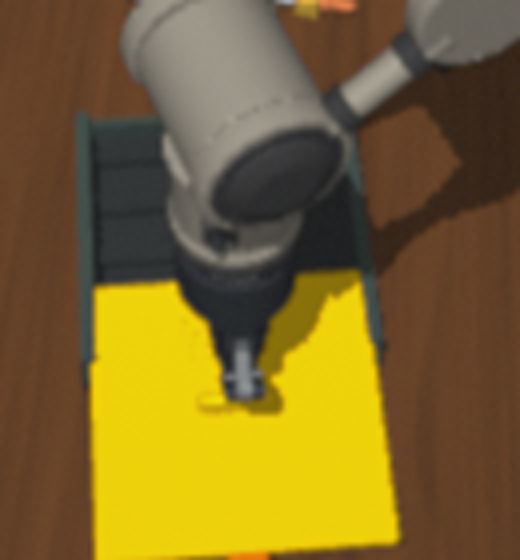

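Request:
step_arm(moves=[{"gripper": -1,"delta_pos": [0,0,-0.06],"delta_rot": [0,0,0]},{"gripper": -1,"delta_pos": [0,0,-0.05],"delta_rot": [0,0,0]},{"gripper": -1,"delta_pos": [0,0,0],"delta_rot": [0,0,0]}])

```text
t: 7.4
tool_pos: [0.5145, 0.3557, 0.0425]
orientation: [0.536, 0.462, 0.536, -0.461]
contact_force: [-1.5, 0.9, 5.9]
grip_width: -0.0001
```

Request:
step_arm(moves=[{"gripper": -1,"delta_pos": [0,0,-0.05],"delta_rot": [0,0,0]},{"gripper": -1,"delta_pos": [0,0,-0.04],"delta_rot": [0,0,0]},{"gripper": -1,"delta_pos": [0,0,0],"delta_rot": [0,0,0]}])

```text
t: 7.7
tool_pos: [0.5135, 0.3626, 0.0425]
orientation: [0.537, 0.461, 0.535, -0.462]
contact_force: [1.5, -7.0, 6.5]
grip_width: 0.0
```

Request:
step_arm(moves=[{"gripper": -1,"delta_pos": [0,0,0.1],"delta_rot": [0,0,0]},{"gripper": -1,"delta_pos": [-0.3,0,0.2],"delta_rot": [0,0,0]},{"gripper": -1,"delta_pos": [-0.4,0,0.4],"delta_rot": [0,0,0]},{"gripper": -1,"delta_pos": [-0.4,0,0.4],"delta_rot": [0,0,0]},{"gripper": -1,"delta_pos": [-0.4,-0.2,0.4],"delta_rot": [0,0,0]},{"gripper": -1,"delta_pos": [-0.4,-0.4,0.2],"delta_rot": [0,0,0]},{"gripper": -1,"delta_pos": [0,0,0],"delta_rot": [0,0,0]},{"gripper": -1,"delta_pos": [0,0,0],"delta_rot": [0,0,0]}])

```text
t: 8.5
tool_pos: [0.4859, 0.2072, 0.2101]
orientation: [0.536, 0.462, 0.535, -0.461]
contact_force: [0.2, 0.1, -0.6]
grip_width: -0.0001
```

```bash
python3 -c "
from h import *
im,_=grab('wrist','w6');crop(im,200,0,240,220,3.3,'w6c');st()"
```

```text
t 8.55 pos [0.4858 0.2076 0.209 ] F [-0.09 -0.04  0.03] w 0.0001 
x [-0.001 -0.    -1.   ] y [ 0.989  0.148 -0.001] z [ 0.148 -0.989  0.   ] yawz -81.51 J [0.26 0.37 1.55 0.   1.22 1.68]
```

View pics/w6.png

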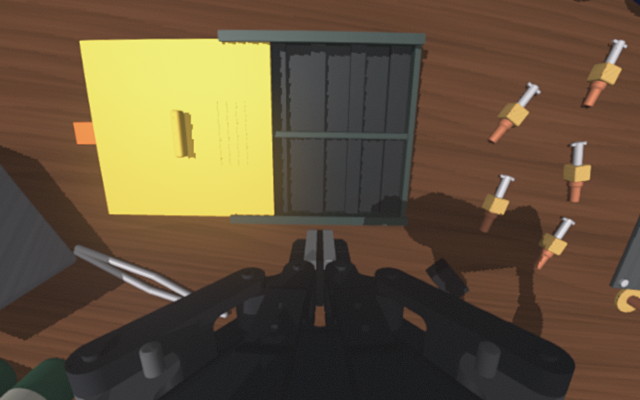

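View pics/w6c.png

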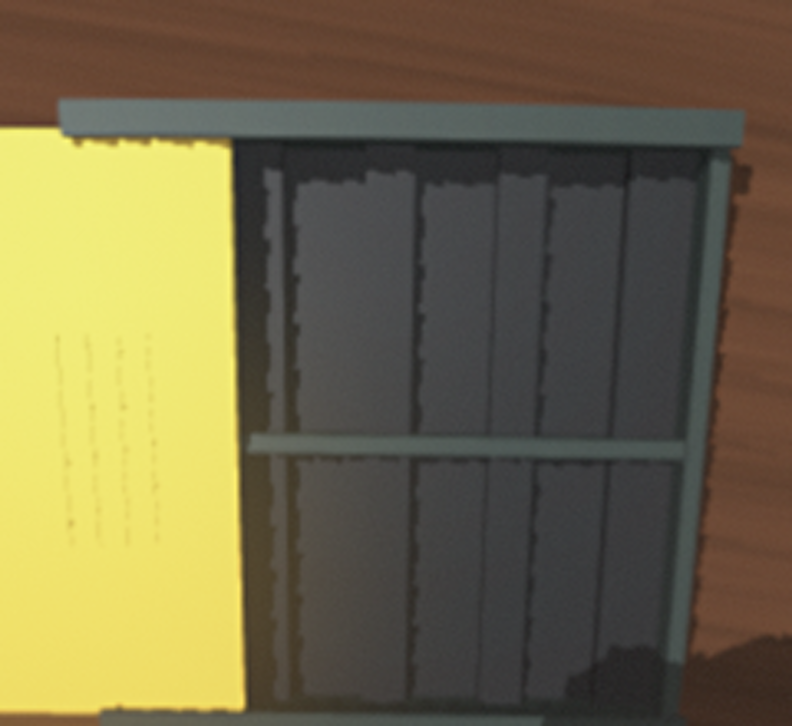

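```bash
python3 -c "
from h import *
s=robot.get_state()
a=np.radians(7.8);ux=np.array([np.cos(a),np.sin(a),0]);uy=np.array([-np.sin(a),np.cos(a),0])
O=np.array([.5377,.188,0])
def f(n,u,v,z):
  p=onz('wrist',(200+(u+.5)/3.3-.5,(v+.5)/3.3-.5),z,s);print(n,p.round(4),'case',((p-O)@ux).round(4),((p-O)@uy).round(4))
for u in (275,290,410,482,530,600,668): f('edge560',u,560,.013)
for u in (268,285,295,416,500,548,625,628,698): f('edge300',u,300,.013)
f('wall top R',685,450,.029);f('wallR far inner',709,160,.029);f('wall far outer',730,160,.029);f('wallR outer',687,700,.029);f('wallR inner',666,650,.029)
f('railfarR',742,110,.039);f('railfarL',60,100,.039);f('railfarinnerR',742,147,.039)
f('railfarinnerL',62,136,.039)
f('div up',460,436,.027);f('div lo',460,457,.027);f('div upR',680,443,.027);f('div loR',680,459,.027)
f('lidedge t',233,143,.033);f('lidedge b',246,710,.033)
"
```

```text
edge560 [0.4864 0.2514 0.013 ] case -0.0423 0.0698
edge560 [0.4872 0.246  0.013 ] case -0.0422 0.0643
edge560 [0.4936 0.2027 0.013 ] case -0.0417 0.0206
edge560 [0.4975 0.1768 0.013 ] case -0.0414 -0.0057
edge560 [0.5001 0.1594 0.013 ] case -0.0411 -0.0232
edge560 [0.5039 0.1341 0.013 ] case -0.0408 -0.0488
edge560 [0.5076 0.1094 0.013 ] case -0.0404 -0.0738
edge300 [0.5752 0.2642 0.013 ] case 0.0475 0.0704
edge300 [0.5761 0.2585 0.013 ] case 0.0476 0.0646
edge300 [0.5765 0.2551 0.013 ] case 0.0476 0.0612
edge300 [0.5826 0.2143 0.013 ] case 0.0481 0.02
edge300 [0.5869 0.186  0.013 ] case 0.0485 -0.0087
edge300 [0.5894 0.1698 0.013 ] case 0.0487 -0.025
edge300 [0.5934 0.1438 0.013 ] case 0.0492 -0.0514
edge300 [0.5936 0.1427 0.013 ] case 0.0492 -0.0524
edge300 [0.5973 0.119  0.013 ] case 0.0497 -0.0765
wall top R [0.5475 0.1171 0.029 ] case 0.0001 -0.0716
wallR far inner [0.6369 0.1295 0.029 ] case 0.0903 -0.0714
wall far outer [0.6379 0.1229 0.029 ] case 0.0905 -0.0781
wallR outer [0.4605 0.0961 0.029 ] case -0.0889 -0.0806
wallR inner [0.4778 0.1079 0.029 ] case -0.0702 -0.0712
railfarR [0.6496 0.1254 0.039 ] case 0.1023 -0.0772
railfarL [0.6218 0.3296 0.039 ] case 0.1025 0.1289
railfarinnerR [0.6395 0.123  0.039 ] case 0.092 -0.0782
railfarinnerL [0.6118 0.3283 0.039 ] case 0.0925 0.1289
div up [0.5405 0.193  0.027 ] case 0.0034 0.0046
div lo [0.5336 0.1919 0.027 ] case -0.0036 0.0044
div upR [0.5495 0.1187 0.027 ] case 0.0022 -0.0702
div loR [0.5442 0.1175 0.027 ] case -0.0031 -0.0707
lidedge t [0.6183 0.2776 0.033 ] case 0.092 0.0778
lidedge b [0.4346 0.2535 0.033 ] case -0.0932 0.0789
```

```bash
python3 -c "
from h import *
im=cv2.imread('pics/w6.png')[35:225,265:425]
g=np.clip((im.astype(float)-25)*4,0,255).astype(np.uint8)
cv2.imwrite('pics/w6e.png',cv2.resize(g,None,fx=3.15,fy=3.15,interpolation=cv2.INTER_NEAREST))"
```

```text
(no output)
```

View pics/w6e.png

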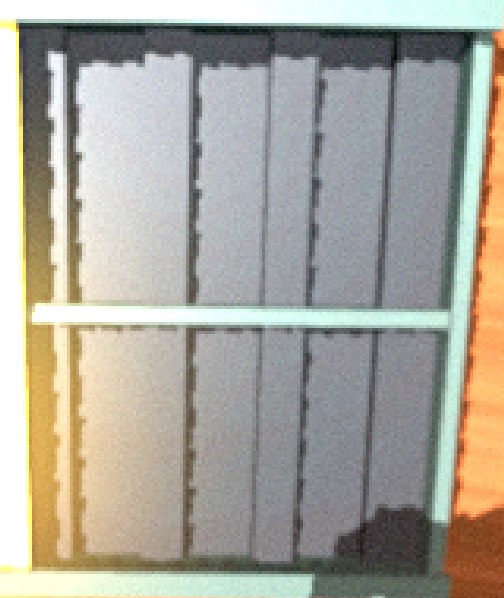

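Request:
step_arm(moves=[{"gripper": 0,"delta_pos": [0,0,0],"delta_rot": [0.04,0,0]},{"gripper": 0,"delta_pos": [0,0.05,0.4],"delta_rot": [0,0,0]},{"gripper": 0,"delta_pos": [0,0.05,0.4],"delta_rot": [0,0,0]},{"gripper": 0,"delta_pos": [0,0.05,0.4],"delta_rot": [0,0,0]},{"gripper": 0,"delta_pos": [0,0.05,0.4],"delta_rot": [0,0,0]},{"gripper": 0,"delta_pos": [0,0.05,0.4],"delta_rot": [0,0,0]},{"gripper": 0,"delta_pos": [0,0.05,0.4],"delta_rot": [0,0,0]},{"gripper": 0,"delta_pos": [0,0.05,0.4],"delta_rot": [0,0,0]},{"gripper": 0,"delta_pos": [0,0.05,0.4],"delta_rot": [0,0,0]},{"gripper": 0,"delta_pos": [0,0.05,0.4],"delta_rot": [0,0,0]}])

```text
t: 9.55
tool_pos: [0.5394, -0.1522, 0.2073]
orientation: [0.505, 0.494, 0.507, -0.494]
contact_force: [0.7, 0.4, -0.0]
grip_width: 0.0428
```

Request:
step_arm(moves=[{"gripper": 0,"delta_pos": [0,0,0.4],"delta_rot": [0,0,0]},{"gripper": 0,"delta_pos": [0,0,0.4],"delta_rot": [0,0,0]},{"gripper": 0,"delta_pos": [0,0,0.4],"delta_rot": [0,0,0]},{"gripper": 0,"delta_pos": [0,0,0],"delta_rot": [0,0,0]},{"gripper": 0,"delta_pos": [0,0,0],"delta_rot": [0,0,0]}])

```text
t: 10.05
tool_pos: [0.5418, -0.2712, 0.207]
orientation: [0.504, 0.494, 0.507, -0.495]
contact_force: [-0.4, -0.0, -0.3]
grip_width: 0.0427
```

```bash
python3 -c "
from h import *
im,_=grab('wrist','w7');s=st();rows([.5375,-.2807,.0725],-88.8,s)
im,_=grab('side');crop(im,270,125,120,60,6.5,'side7')"
```

```text
t 10.1 pos [ 0.5419 -0.2703  0.2076] F [-0.01 -0.85 -0.48] w 0.0423 
x [-0.003  0.002 -1.   ] y [ 1.     0.023 -0.003] z [ 0.023 -1.    -0.002] yawz -88.67 J [-0.59  0.51  1.32  0.    1.31  0.96]
rot share [ 0.0007 -0.0007  0.0008] rows 1.0
shift share (tool now) [ 1.351 -0.043  0.107]
```

View pics/w7.png

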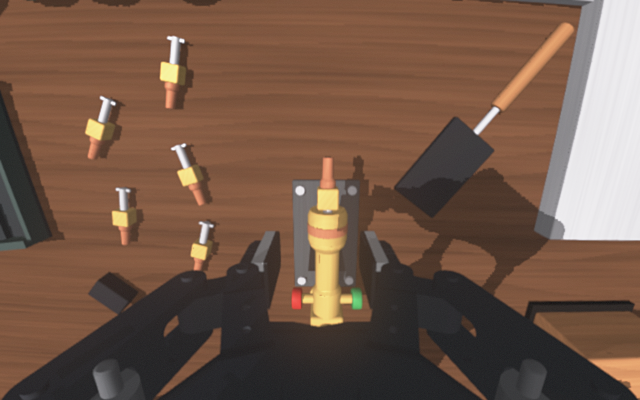

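View pics/side7.png

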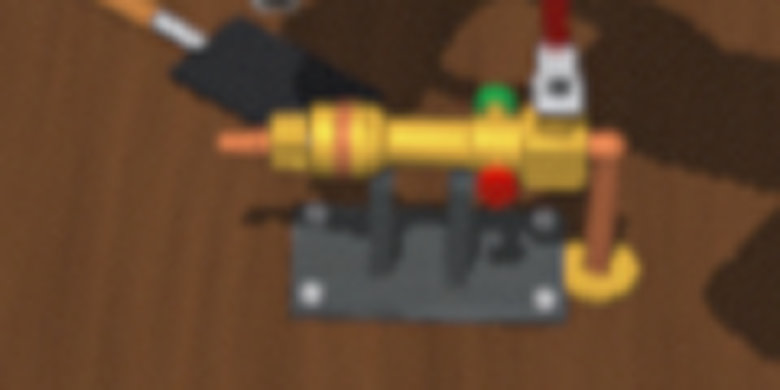

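```bash
python3 -c "
from h import *
s=robot.get_state()
im=cv2.imread('pics/w7.png');crop(im,290,150,80,110,5,'w7c')
for uv in [(328,201),(318,201),(338,201),(328,191),(328,209)]: print(onz('wrist',uv,.101,s).round(4))
print(onz('wrist',(328,159),.096,s).round(4))
"
```

```text
[ 0.5357 -0.2781  0.101 ]
[ 0.5354 -0.269   0.101 ]
[ 0.5359 -0.2872  0.101 ]
[ 0.5451 -0.2778  0.101 ]
[ 0.528  -0.2783  0.101 ]
[ 0.5734 -0.277   0.096 ]
```

View pics/w7c.png

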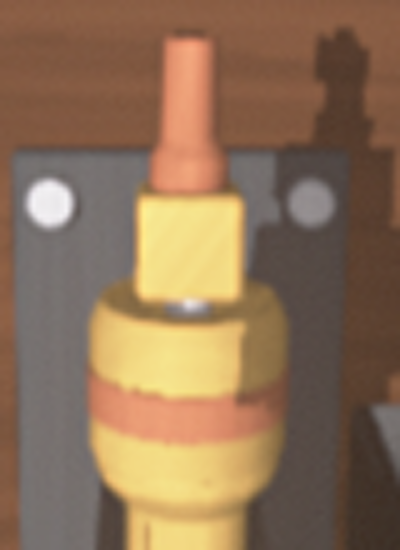

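Request:
step_arm(moves=[{"gripper": 0,"delta_pos": [0.2,-0.04,0.09],"delta_rot": [0,0,0]},{"gripper": 0,"delta_pos": [0.35,0,0],"delta_rot": [0,0,0]},{"gripper": 0,"delta_pos": [0.35,0,0],"delta_rot": [0,0,0]},{"gripper": 0,"delta_pos": [0.3,0,0],"delta_rot": [0,0,0]},{"gripper": 0,"delta_pos": [0.15,0,0],"delta_rot": [0,0,0]},{"gripper": 0,"delta_pos": [0,0,0],"delta_rot": [0,0,0]},{"gripper": 0,"delta_pos": [0,0,0],"delta_rot": [0,0,0]}], squeeze=50)

```text
t: 10.85
tool_pos: [0.5387, -0.2792, 0.0751]
orientation: [0.506, 0.494, 0.506, -0.494]
contact_force: [-0.1, -0.1, 0.9]
grip_width: 0.0424
```

```bash
python3 -c "
from h import *
im,_=grab('wrist','w8');st()"
```

```text
t 10.9 pos [ 0.539  -0.2797  0.0758] F [ 0.37  0.13 -0.58] w 0.0424 
x [ 0.001 -0.001 -1.   ] y [1.    0.024 0.001] z [ 0.024 -1.     0.001] yawz -88.61 J [-0.6   0.64  1.48  0.    1.02  0.94]
```

View pics/w8.png

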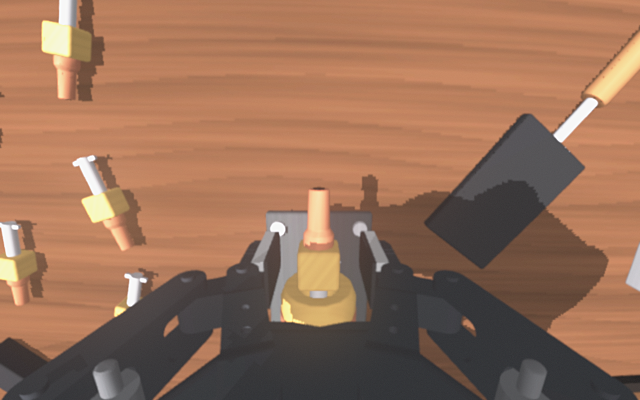

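Request:
step_arm(moves=[{"gripper": -0.4,"delta_pos": [0,0,0],"delta_rot": [0,0,0]},{"gripper": -0.8,"delta_pos": [0,0,0],"delta_rot": [0,0,0]},{"gripper": -0.8,"delta_pos": [0,0,0],"delta_rot": [0,0,0]},{"gripper": -0.8,"delta_pos": [0,0,0],"delta_rot": [0,0,0]}], squeeze=60)

```text
t: 11.3
tool_pos: [0.5388, -0.2802, 0.0759]
orientation: [0.506, 0.495, 0.505, -0.494]
contact_force: [-0.2, 2.8, 6.2]
grip_width: 0.0189
```

```bash
python3 -c "
from h import *
s=st();print(s['wrist_torque'])"
```

```text
t 11.3 pos [ 0.5388 -0.2802  0.0759] F [-0.23  2.84  6.2 ] w 0.0189 
x [ 0.002 -0.001 -1.   ] y [1.    0.023 0.002] z [ 0.023 -1.     0.001] yawz -88.69 J [-0.61  0.64  1.48  0.    1.02  0.94]
[ 0.3901392   0.05438473 -0.08915714]
```

Request:
step_arm(moves=[{"gripper": -0.8,"delta_pos": [-0.002,0,-0.025],"delta_rot": [0,0.047,0]},{"gripper": -0.8,"delta_pos": [-0.002,0,-0.025],"delta_rot": [0,0.047,0]},{"gripper": -0.8,"delta_pos": [-0.002,0,-0.025],"delta_rot": [0,0.047,0]},{"gripper": -0.8,"delta_pos": [0,0,0],"delta_rot": [0,0,0]}])

```text
t: 11.7
tool_pos: [0.5384, -0.2738, 0.0771]
orientation: [0.38, 0.594, 0.604, -0.371]
contact_force: [0.3, 4.6, 10.4]
grip_width: 0.0188
```

```bash
python3 -c "
from h import *
s=st();print(s['wrist_torque'])"
```

```text
t 11.7 pos [ 0.5384 -0.2738  0.0771] F [ 0.32  4.62 10.36] w 0.0188 
x [-0.006  0.436 -0.9  ] y [1.    0.019 0.002] z [ 0.018 -0.9   -0.436] yawz -88.89 J [-0.76  0.79  1.27  0.32  1.42  0.69]
[ 1.10429861  0.021072   -0.3018257 ]
```

Request:
step_arm(moves=[{"gripper": -0.8,"delta_pos": [0,0.025,0],"delta_rot": [0,0,0]},{"gripper": -0.8,"delta_pos": [0,0.025,0],"delta_rot": [0,0,0]},{"gripper": -0.8,"delta_pos": [0,0,0],"delta_rot": [0,0,0]}])

```text
t: 12.0
tool_pos: [0.543, -0.2729, 0.077]
orientation: [0.383, 0.591, 0.604, -0.374]
contact_force: [-0.8, 1.0, 4.8]
grip_width: 0.0191
```

```bash
python3 -c "
from h import *
s=st();print(s['wrist_torque'])"
```

```text
t 12.0 pos [ 0.543  -0.2729  0.077 ] F [-0.83  1.02  4.81] w 0.0191 
x [-0.009  0.428 -0.904] y [1.    0.023 0.   ] z [ 0.021 -0.904 -0.428] yawz -88.68 J [-0.75  0.8   1.26  0.31  1.42  0.69]
[0.23507699 0.18869872 0.01953887]
```

Request:
step_arm(moves=[{"gripper": -0.8,"delta_pos": [0,0.025,0],"delta_rot": [0,0,0]},{"gripper": -0.8,"delta_pos": [0,0.025,0],"delta_rot": [0,0,0]},{"gripper": -0.8,"delta_pos": [0,0,0],"delta_rot": [0,0,0]}])

```text
t: 12.3
tool_pos: [0.5486, -0.2728, 0.0767]
orientation: [0.383, 0.591, 0.604, -0.374]
contact_force: [0.1, -0.5, 5.4]
grip_width: 0.0189
```

```bash
python3 -c "
from h import *
im,_=grab('wrist','w9');s=st();print(s['wrist_torque'])"
```

```text
t 12.35 pos [ 0.5486 -0.2728  0.0767] F [ 0.59 -0.47  4.62] w 0.0185 
x [-0.009  0.428 -0.904] y [1.    0.023 0.001] z [ 0.021 -0.904 -0.428] yawz -88.65 J [-0.75  0.8   1.24  0.32  1.42  0.7 ]
[ 0.1777545  -0.06179958 -0.0694669 ]
```

View pics/w9.png

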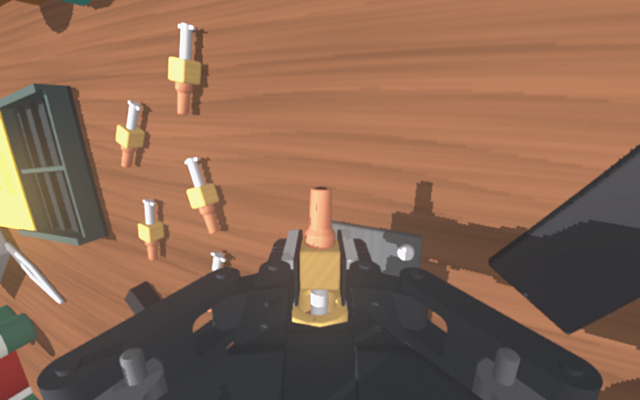

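Request:
step_arm(moves=[{"gripper": -0.8,"delta_pos": [0,-0.01,0],"delta_rot": [0,0,0]},{"gripper": -0.8,"delta_pos": [-0.002,0,0.025],"delta_rot": [0,-0.047,0]},{"gripper": -0.8,"delta_pos": [-0.002,0,0.025],"delta_rot": [0,-0.047,0]},{"gripper": -0.8,"delta_pos": [-0.002,0,0.025],"delta_rot": [0,-0.047,0]},{"gripper": -0.8,"delta_pos": [-0.002,0,0.025],"delta_rot": [0,-0.047,0]},{"gripper": -0.8,"delta_pos": [-0.002,0,0.025],"delta_rot": [0,-0.047,0]},{"gripper": -0.8,"delta_pos": [-0.002,0,0.025],"delta_rot": [0,-0.047,0]},{"gripper": -0.8,"delta_pos": [0,0,0],"delta_rot": [0,0,0]}])

```text
t: 13.15
tool_pos: [0.5472, -0.2849, 0.0763]
orientation: [0.604, 0.374, 0.386, -0.589]
contact_force: [-2.3, 3.9, 9.4]
grip_width: 0.0185
```

```bash
python3 -c "
from h import *
s=st();print(s['wrist_torque'])"
```

```text
t 13.15 pos [ 0.5472 -0.2849  0.0763] F [-2.32  3.93  9.43] w 0.0185 
x [ 0.009 -0.423 -0.906] y [ 1.     0.028 -0.003] z [ 0.026 -0.906  0.423] yawz -88.34 J [-0.41  0.62  1.63 -0.58  0.79  1.53]
[ 0.22327915  0.51433902 -0.2453032 ]
```

Pull about 9 mm.

Request:
step_arm(moves=[{"gripper": -0.8,"delta_pos": [0,0.025,0],"delta_rot": [0,0,0]},{"gripper": -0.8,"delta_pos": [0,0.025,0],"delta_rot": [0,0,0]},{"gripper": -0.8,"delta_pos": [0,0.025,0],"delta_rot": [0,0,0]},{"gripper": -0.8,"delta_pos": [0,0.02,0],"delta_rot": [0,0,0]},{"gripper": -0.8,"delta_pos": [0,0,0],"delta_rot": [0,0,0]}])

```text
t: 13.65
tool_pos: [0.5565, -0.2871, 0.076]
orientation: [0.602, 0.377, 0.386, -0.589]
contact_force: [-0.1, 1.9, 3.3]
grip_width: 0.0188
```

```bash
python3 -c "
from h import *
im,_=grab('wrist','w10');s=st();print(s['wrist_torque'])"
```

```text
t 13.7 pos [ 0.5565 -0.2871  0.076 ] F [-0.13  1.18  3.04] w 0.0186 
x [ 0.008 -0.419 -0.908] y [ 1.     0.022 -0.001] z [ 0.02  -0.908  0.419] yawz -88.71 J [-0.41  0.63  1.6  -0.56  0.8   1.51]
[ 0.29517848  0.29809495 -0.05309012]
```

View pics/w10.png

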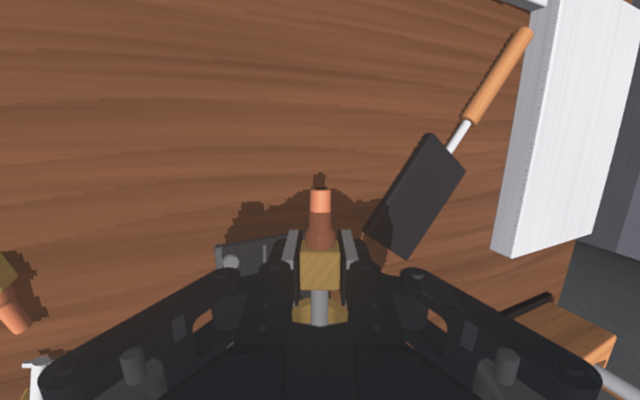

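Request:
step_arm(moves=[{"gripper": -0.8,"delta_pos": [0,0.02,0],"delta_rot": [0,0,0]},{"gripper": -0.8,"delta_pos": [0,0.01,0],"delta_rot": [0,0,0]},{"gripper": -0.8,"delta_pos": [0,0,0],"delta_rot": [0,0,0]}])

```text
t: 14.0
tool_pos: [0.5594, -0.287, 0.0759]
orientation: [0.602, 0.376, 0.386, -0.589]
contact_force: [-1.5, 0.9, 1.5]
grip_width: 0.0189
```

Request:
step_arm(moves=[{"gripper": -0.8,"delta_pos": [0,-0.01,0],"delta_rot": [0,0,0]},{"gripper": -0.8,"delta_pos": [-0.002,0,-0.025],"delta_rot": [0,0.047,0]},{"gripper": -0.8,"delta_pos": [-0.002,0,-0.025],"delta_rot": [0,0.047,0]},{"gripper": -0.8,"delta_pos": [-0.002,0,-0.025],"delta_rot": [0,0.047,0]},{"gripper": -0.8,"delta_pos": [-0.002,0,-0.025],"delta_rot": [0,0.047,0]},{"gripper": -0.8,"delta_pos": [-0.002,0,-0.025],"delta_rot": [0,0.047,0]},{"gripper": -0.8,"delta_pos": [-0.002,0,-0.025],"delta_rot": [0,0.047,0]},{"gripper": -0.8,"delta_pos": [0,0,0],"delta_rot": [0,0,0]}])

```text
t: 14.8
tool_pos: [0.5564, -0.2744, 0.0749]
orientation: [0.376, 0.594, 0.606, -0.373]
contact_force: [-5.5, 0.1, 7.4]
grip_width: 0.0187
```

Request:
step_arm(moves=[{"gripper": -0.8,"delta_pos": [0,0.025,0],"delta_rot": [0,0,0]},{"gripper": -0.8,"delta_pos": [0,0.025,0],"delta_rot": [0,0,0]},{"gripper": -0.8,"delta_pos": [0,0.025,0],"delta_rot": [0,0,0]},{"gripper": -0.8,"delta_pos": [0,0.02,0],"delta_rot": [0,0,0]},{"gripper": -0.8,"delta_pos": [0,0,0],"delta_rot": [0,0,0]}])

```text
t: 15.3
tool_pos: [0.5679, -0.2722, 0.0763]
orientation: [0.38, 0.592, 0.605, -0.373]
contact_force: [-0.7, -0.5, -0.4]
grip_width: 0.0183
```

```bash
python3 -c "
from h import *
im,_=grab('wrist','w11');s=st();print(s['wrist_torque'])"
```

```text
t 15.35 pos [ 0.5677 -0.2722  0.0763] F [-0.26 -0.82 -0.59] w 0.0191 
x [-0.011  0.433 -0.901] y [ 1.     0.022 -0.002] z [ 0.019 -0.901 -0.433] yawz -88.78 J [-0.73  0.83  1.18  0.32  1.45  0.73]
[-0.22000447  0.00251682 -0.00860965]
```

View pics/w11.png

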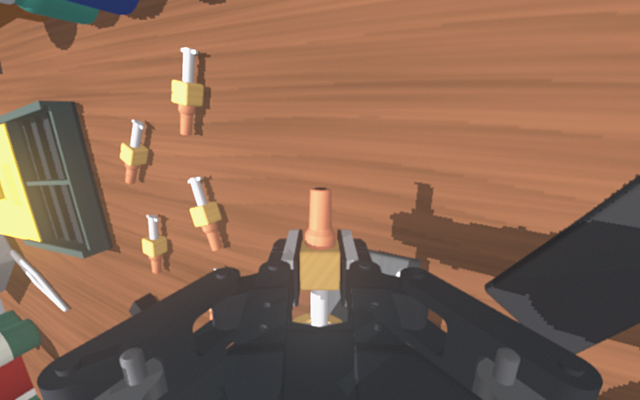

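Request:
step_arm(moves=[{"gripper": -0.8,"delta_pos": [0,0.025,0],"delta_rot": [0,0,0]},{"gripper": -0.8,"delta_pos": [0,0.025,0],"delta_rot": [0,0,0]},{"gripper": -0.8,"delta_pos": [0,0.025,0],"delta_rot": [0,0,0]}])

```text
t: 15.65
tool_pos: [0.5751, -0.2723, 0.0763]
orientation: [0.38, 0.592, 0.605, -0.373]
contact_force: [0.2, 0.7, -0.2]
grip_width: 0.0186
```

Request:
step_arm(moves=[{"gripper": -0.8,"delta_pos": [0,0.05,0],"delta_rot": [0,0,0]},{"gripper": -0.8,"delta_pos": [0,0.1,0],"delta_rot": [0,0,0]},{"gripper": -0.8,"delta_pos": [0,0.2,0],"delta_rot": [0,0,0]},{"gripper": -0.8,"delta_pos": [0,0,0],"delta_rot": [0,0,0]}])

```text
t: 16.05
tool_pos: [0.6116, -0.271, 0.076]
orientation: [0.38, 0.592, 0.605, -0.372]
contact_force: [0.2, 1.7, -0.1]
grip_width: 0.0187
```

```bash
python3 -c "
from h import *
im,_=grab('wrist','w12');s=st();rows(s['tool_pos'],-88.8,s)"
```

```text
t 16.1 pos [ 0.6104 -0.2711  0.0758] F [ 0.82 -0.01 -1.73] w 0.0189 
x [-0.012  0.433 -0.901] y [ 1.     0.023 -0.002] z [ 0.02  -0.901 -0.434] yawz -88.75 J [-0.69  0.9   1.04  0.33  1.51  0.79]
rot share [ 0.0004 -0.1427  0.0007] rows 3.0
shift share (tool now) [0. 0. 0.]
```

View pics/w12.png

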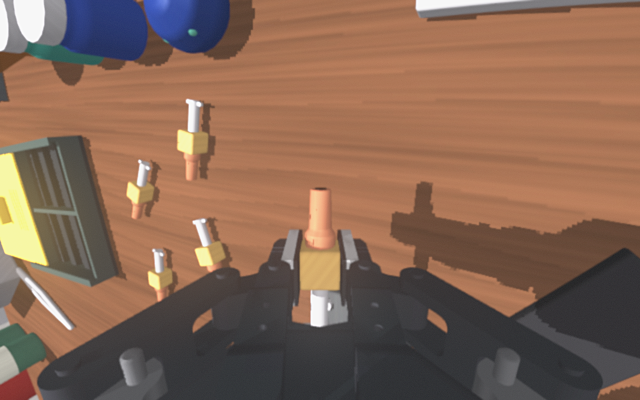

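Request:
step_arm(moves=[{"gripper": -0.8,"delta_pos": [-0.1,0,0],"delta_rot": [0,-0.0475,0]},{"gripper": -0.8,"delta_pos": [-0.1,0,0],"delta_rot": [0,-0.0475,0]},{"gripper": -0.8,"delta_pos": [0,0,0],"delta_rot": [0,-0.0475,0]},{"gripper": -0.8,"delta_pos": [0,0,-0.3],"delta_rot": [0,0,0]},{"gripper": -0.8,"delta_pos": [0,0,-0.3],"delta_rot": [0,0,0]},{"gripper": -0.8,"delta_pos": [0,0,0],"delta_rot": [0,0,0]}])

```text
t: 16.7
tool_pos: [0.6079, -0.2148, 0.095]
orientation: [0.505, 0.493, 0.508, -0.494]
contact_force: [0.7, -0.2, -0.5]
grip_width: 0.0187
```

```bash
python3 -c "
from h import *
s=st();rows([.60,-.205,.006],-88.8,s)"
```

```text
t 16.7 pos [ 0.6079 -0.2148  0.095 ] F [ 0.65 -0.16 -0.52] w 0.0187 
x [-0.004  0.003 -1.   ] y [ 1.     0.025 -0.004] z [ 0.025 -1.    -0.003] yawz -88.56 J [-0.46  0.68  1.34  0.    1.13  1.09]
rot share [ 0.0013 -0.0009  0.0012] rows 1.0
shift share (tool now) [ 0.891 -0.073 -0.097]
```

Request:
step_arm(moves=[{"gripper": -0.8,"delta_pos": [0.3,-0.07,-0.1],"delta_rot": [0,0,0]},{"gripper": -0.8,"delta_pos": [0.3,0,0],"delta_rot": [0,0,0]},{"gripper": -0.8,"delta_pos": [0.2,0,0],"delta_rot": [0,0,0]},{"gripper": -0.8,"delta_pos": [0.1,0,0],"delta_rot": [0,0,0]},{"gripper": -0.8,"delta_pos": [0,0,0],"delta_rot": [0,0,0]}])

```text
t: 17.2
tool_pos: [0.6002, -0.2091, 0.0034]
orientation: [0.503, 0.494, 0.507, -0.495]
contact_force: [0.2, 0.2, -0.7]
grip_width: 0.0184
```

Request:
step_arm(moves=[{"gripper": -0.35,"delta_pos": [0,0,0],"delta_rot": [0,0,0]},{"gripper": -0.35,"delta_pos": [0,0,0],"delta_rot": [0,0,0]},{"gripper": -0.35,"delta_pos": [0,0,0],"delta_rot": [0,0,0]}])

```text
t: 17.5
tool_pos: [0.6021, -0.2093, 0.0062]
orientation: [0.505, 0.495, 0.505, -0.495]
contact_force: [0.9, 0.1, 0.1]
grip_width: 0.0277
```

```bash
python3 -c "
from h import *
im,_=grab('wrist','w13');s=st()"
```

```text
t 17.55 pos [ 0.6019 -0.2092  0.006 ] F [-0.45 -0.39  0.11] w 0.0277 
x [-0. -0. -1.] y [ 1.     0.022 -0.   ] z [ 0.022 -1.     0.   ] yawz -88.77 J [-0.45  0.78  1.43 -0.    0.93  1.09]
```

View pics/w13.png

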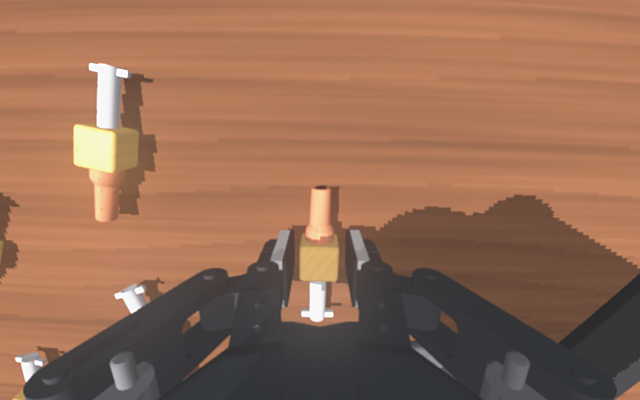

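Request:
step_arm(moves=[{"gripper": -0.35,"delta_pos": [-0.025,0,0],"delta_rot": [0,0,0]},{"gripper": -0.8,"delta_pos": [0,0,0],"delta_rot": [0,0,0]},{"gripper": -0.8,"delta_pos": [0,0,0],"delta_rot": [0,0,0]},{"gripper": -0.8,"delta_pos": [0,0,0],"delta_rot": [0,0,0]}], squeeze=60)

```text
t: 17.95
tool_pos: [0.602, -0.2091, 0.0085]
orientation: [0.505, 0.494, 0.506, -0.495]
contact_force: [-0.6, 0.9, 5.9]
grip_width: 0.0183
```

Request:
step_arm(moves=[{"gripper": -0.8,"delta_pos": [-0.2,0,0],"delta_rot": [0,0,0]},{"gripper": -0.8,"delta_pos": [-0.4,0,0],"delta_rot": [0,0,0]},{"gripper": -0.8,"delta_pos": [-0.4,0,0],"delta_rot": [0,0,0]},{"gripper": -0.8,"delta_pos": [0,0,0],"delta_rot": [0,0,0]}])

```text
t: 18.35
tool_pos: [0.6047, -0.2104, 0.1136]
orientation: [0.508, 0.495, 0.502, -0.494]
contact_force: [0.5, -0.9, -0.2]
grip_width: 0.0185
```

```bash
python3 -c "
from h import *
im,_=grab('wrist','w14');s=st()
a=np.radians(7.3);ux=np.array([np.cos(a),np.sin(a),0]);uy=np.array([-np.sin(a),np.cos(a),0])
O=np.array([.5368,.1944,0])
for i in (-.05,.05):
  for j in(-.044,0,.044): print(i,j,(O+i*ux+j*uy).round(4))
print(im.shape)"
```

```text
t 18.4 pos [ 0.6032 -0.2097  0.1106] F [-0.4   0.07 -1.44] w 0.018 
x [ 0.004 -0.002 -1.   ] y [1.    0.022 0.004] z [ 0.022 -1.     0.002] yawz -88.76 J [-0.45  0.65  1.35 -0.    1.14  1.09]
-0.05 -0.044 [0.4928 0.1444 0.    ]
-0.05 0 [0.4872 0.188  0.    ]
-0.05 0.044 [0.4816 0.2317 0.    ]
0.05 -0.044 [0.592  0.1571 0.    ]
0.05 0 [0.5864 0.2008 0.    ]
0.05 0.044 [0.5808 0.2444 0.    ]
(400, 640, 3)
```

View pics/w14.png

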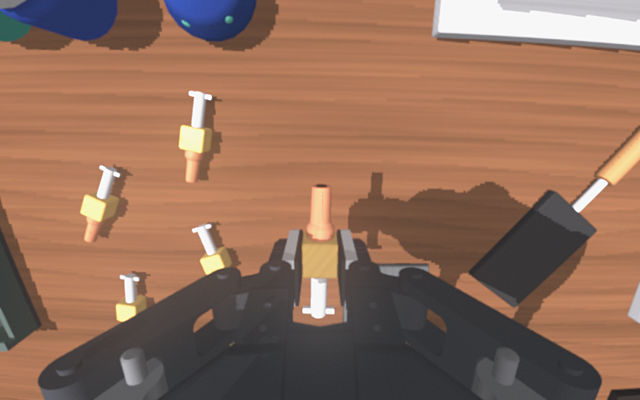

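Request:
step_arm(moves=[{"gripper": -0.8,"delta_pos": [0,0,0],"delta_rot": [-0.034,0,0]},{"gripper": -0.8,"delta_pos": [0,0.04,-0.25],"delta_rot": [0,0,0]},{"gripper": -0.8,"delta_pos": [0,0.04,-0.45],"delta_rot": [0,0,0]},{"gripper": -0.8,"delta_pos": [0,0.04,-0.45],"delta_rot": [0,0,0]},{"gripper": -0.8,"delta_pos": [0,0.04,-0.45],"delta_rot": [0,0,0]},{"gripper": -0.8,"delta_pos": [0,0.04,-0.45],"delta_rot": [0,0,0]},{"gripper": -0.8,"delta_pos": [0,0.04,-0.45],"delta_rot": [0,0,0]},{"gripper": -0.8,"delta_pos": [0,0.04,-0.45],"delta_rot": [0,0,0]},{"gripper": -0.8,"delta_pos": [0,0.04,-0.45],"delta_rot": [0,0,0]},{"gripper": -0.8,"delta_pos": [0,0.03,-0.45],"delta_rot": [0,0,0]}])

```text
t: 19.4
tool_pos: [0.5858, 0.1791, 0.1061]
orientation: [0.53, 0.466, 0.532, -0.468]
contact_force: [0.3, 0.4, 0.3]
grip_width: 0.0184
```

Request:
step_arm(moves=[{"gripper": -0.8,"delta_pos": [0,0,-0.24],"delta_rot": [0,0,0]},{"gripper": -0.8,"delta_pos": [0,0,0],"delta_rot": [0,0,0]},{"gripper": -0.8,"delta_pos": [0,0,0],"delta_rot": [0,0,0]}])

```text
t: 19.7
tool_pos: [0.5831, 0.2012, 0.1063]
orientation: [0.53, 0.465, 0.533, -0.468]
contact_force: [-0.3, -0.2, 0.2]
grip_width: 0.0185
```

```bash
python3 -c "
from h import *
im,_=grab('wrist','w15');s=st();rows([.5864,.2008,.016],-82.7,s)"
```

```text
t 19.75 pos [0.5834 0.2004 0.1066] F [ 0.51 -0.61 -1.09] w 0.0182 
x [-0.004 -0.    -1.   ] y [ 0.992  0.128 -0.004] z [ 0.128 -0.992 -0.001] yawz -82.65 J [0.21 0.62 1.42 0.   1.1  1.65]
rot share [ 0.0003 -0.0002  0.0012] rows 1.0
shift share (tool now) [0.906 0.033 0.   ]
```

View pics/w15.png

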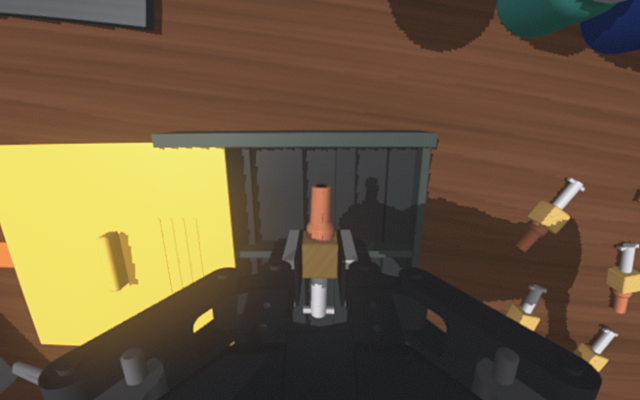

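```bash
python3 -c "
from h import *
im=cv2.imread('pics/w15.png')[125:265,225:440]
g=np.clip((im.astype(float)-20)*4,0,255).astype(np.uint8)
cv2.imwrite('pics/w15e.png',cv2.resize(g,None,fx=3.5,fy=3.5,interpolation=cv2.INTER_NEAREST))"
```

```text
(no output)
```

View pics/w15e.png

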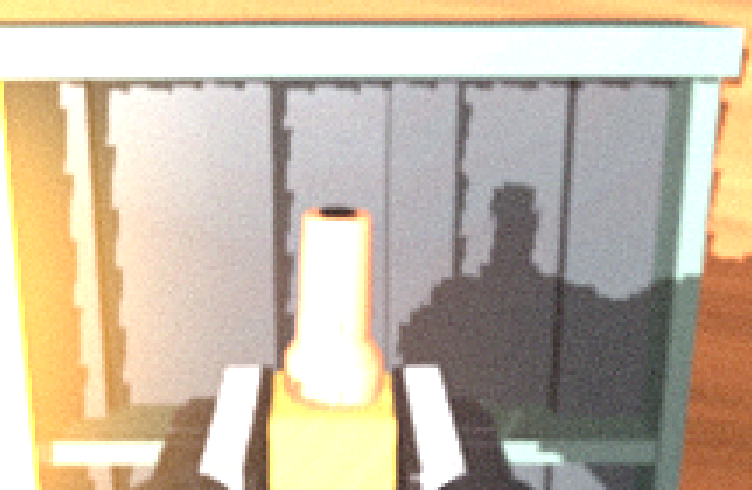

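```bash
python3 -c "
from h import *
s=robot.get_state()
a=np.radians(7.35);ux=np.array([np.cos(a),np.sin(a),0]);uy=np.array([-np.sin(a),np.cos(a),0])
O=np.array([.5368,.1944,0])
def f(n,u,v,z):
  p=onz('wrist',(225+u/3.5-.5,125+v/3.5-.5),z,s)-O;print(n,(p@ux).round(4),(p@uy).round(4))
for n,u,z in ((14,275,.013),(-14,388,.013),(-30,462,.013),(-58,570,.013),(58,95,.013)): f(n,u,150,z)
f('wall in',690,100,.029);f('wallout',718,100,.029);f('lid',8,150,.033);f('railin',500,80,.039);f('railout',500,27,.039);f('div',580,441,.027);f('div',580,465,.027)
"
```

```text
14 0.0736 0.0132
-14 0.0736 -0.0138
-30 0.0736 -0.0315
-58 0.0737 -0.0575
58 0.0737 0.0564
wall in 0.0877 -0.0795
wallout 0.0877 -0.0858
lid 0.0772 0.0707
railin 0.093 -0.0355
railout 0.1038 -0.0351
div 0.0041 -0.0613
div -0.0025 -0.0617
```

Request:
step_arm(moves=[{"gripper": -0.8,"delta_pos": [0.2,0.03,0],"delta_rot": [0,0,0]},{"gripper": -0.8,"delta_pos": [0.3,0,0],"delta_rot": [0,0,0]},{"gripper": -0.8,"delta_pos": [0.2,0,0],"delta_rot": [0,0,0]},{"gripper": -0.8,"delta_pos": [0.14,0,0],"delta_rot": [0,0,0]},{"gripper": -0.8,"delta_pos": [0.075,0,0],"delta_rot": [0,0,0]},{"gripper": -0.8,"delta_pos": [0,0,0],"delta_rot": [0,0,0]}])

```text
t: 20.35
tool_pos: [0.5865, 0.2008, 0.0154]
orientation: [0.53, 0.466, 0.532, -0.468]
contact_force: [0.6, 0.5, 0.2]
grip_width: 0.0183
```

```bash
python3 -c "
from h import *
im,_=grab('wrist','w16');st()"
```

```text
t 20.4 pos [0.587  0.2012 0.0164] F [-0.14  0.23 -0.75] w 0.018 
x [-0.002  0.001 -1.   ] y [ 0.992  0.127 -0.002] z [ 0.127 -0.992 -0.001] yawz -82.68 J [0.21 0.74 1.48 0.   0.92 1.65]
```

View pics/w16.png

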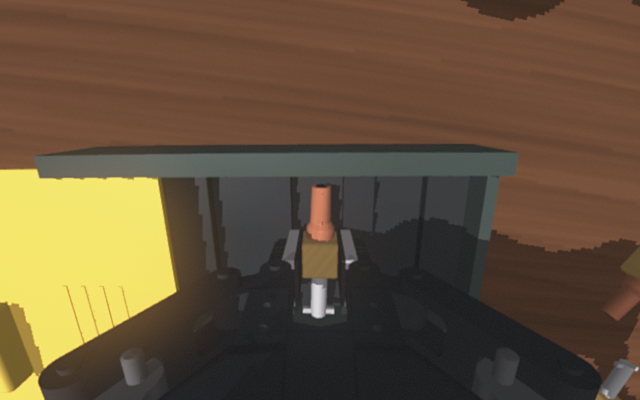

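Request:
step_arm(moves=[{"gripper": -0.8,"delta_pos": [0.02,0,0],"delta_rot": [0,0,0]},{"gripper": -0.8,"delta_pos": [0,0,0],"delta_rot": [0,0,0]},{"gripper": -0.35,"delta_pos": [0,0,0],"delta_rot": [0,0,0]},{"gripper": -0.35,"delta_pos": [0,0,0],"delta_rot": [0,0,0]},{"gripper": -0.35,"delta_pos": [0,0,0],"delta_rot": [0,0,0]},{"gripper": -0.35,"delta_pos": [-0.1,0,0],"delta_rot": [0,0,0]},{"gripper": -0.35,"delta_pos": [-0.3,0,0],"delta_rot": [0,0,0]},{"gripper": 0,"delta_pos": [-0.4,0,0.2],"delta_rot": [0,0,0]},{"gripper": 0,"delta_pos": [-0.4,0,0.3],"delta_rot": [0,0,0]}])

```text
t: 21.3
tool_pos: [0.5929, 0.1528, 0.1359]
orientation: [0.531, 0.466, 0.533, -0.466]
contact_force: [1.0, -0.6, -0.8]
grip_width: 0.0429
```

```bash
python3 -c "
from h import *
im,_=grab('wrist','w17');st()"
```

```text
t 21.35 pos [0.5975 0.148  0.1437] F [ 3.91 -2.52  6.18] w 0.0427 
x [ 0.01 -0.   -1.  ] y [0.992 0.127 0.01 ] z [ 0.127 -0.992  0.001] yawz -82.68 J [ 0.12  0.58  1.39 -0.    1.16  1.56]
```

View pics/w17.png

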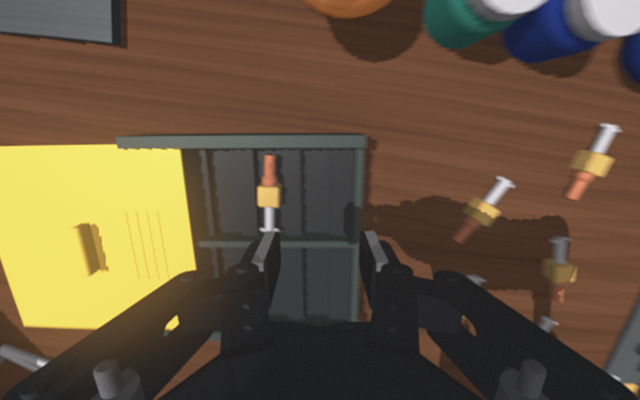

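Request:
step_arm(moves=[{"gripper": 0,"delta_pos": [-0.2,-0.25,0.3],"delta_rot": [0,0,0]},{"gripper": 0,"delta_pos": [-0.2,-0.25,0.3],"delta_rot": [0,0,0]},{"gripper": 0,"delta_pos": [-0.2,-0.25,0.3],"delta_rot": [0,0,0]},{"gripper": 0,"delta_pos": [-0.1,-0.25,0.3],"delta_rot": [0,0,0]},{"gripper": 0,"delta_pos": [0,-0.25,0.3],"delta_rot": [0,0,0]},{"gripper": 0,"delta_pos": [0,-0.25,0.4],"delta_rot": [0.04,0,0]},{"gripper": 0,"delta_pos": [0,0,0],"delta_rot": [0,0,0]},{"gripper": 0,"delta_pos": [0,0,0],"delta_rot": [0,0,0]},{"gripper": 0,"delta_pos": [0,0,0],"delta_rot": [0,0,0]}])

```text
t: 22.25
tool_pos: [0.4695, -0.0552, 0.2046]
orientation: [0.5, 0.499, 0.501, -0.499]
contact_force: [0.2, -0.4, -0.3]
grip_width: 0.0426
```

```bash
python3 -c "
from h import *
im,_=grab('wrist','w18');st()"
```

```text
t 22.3 pos [ 0.4695 -0.0549  0.2044] F [-0.15  0.13 -0.67] w 0.0428 
x [-0.002  0.001 -1.   ] y [ 1.     0.004 -0.002] z [ 0.004 -1.    -0.001] yawz -89.74 J [-0.28  0.27  1.7   0.    1.17  1.29]
```

View pics/w18.png

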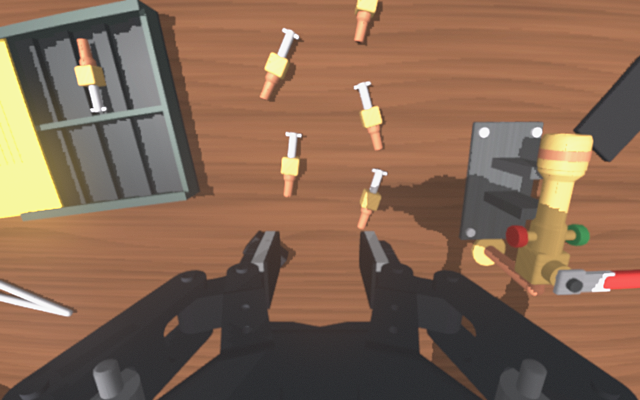

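```bash
python3 -c "
from h import *
im=cv2.imread('pics/w18.png');crop(im,250,0,140,240,2.5,'w18a')
crop(im,250,0,150,120,5,'w18b');crop(im,260,70,140,170,4.5,'w18c')"
```

```text
(no output)
```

View pics/w18b.png

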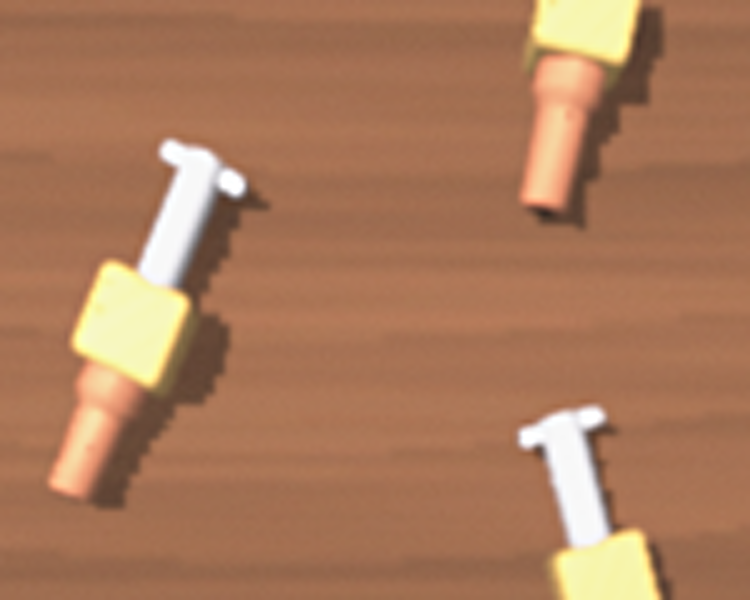

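View pics/w18c.png

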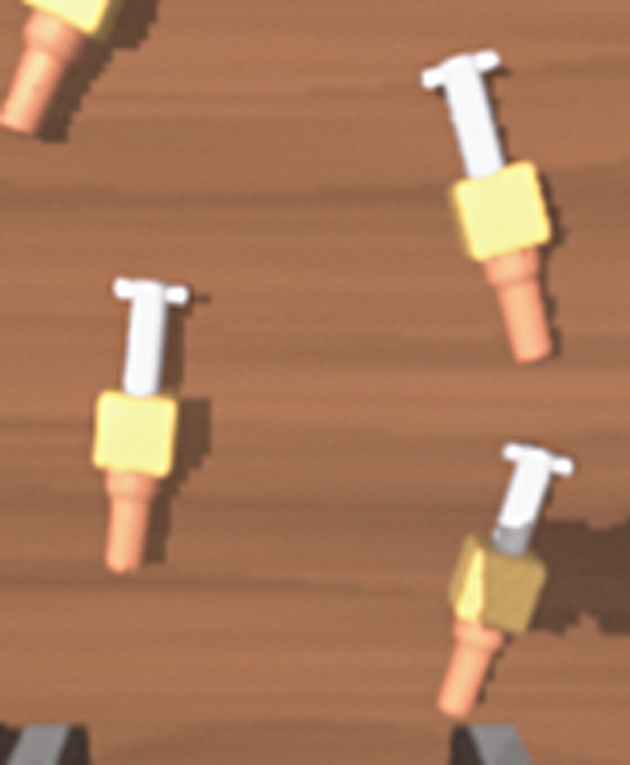

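```bash
cat >> h.py <<'E'
def tip(n,sp,no,cu,off,k,s):
    f=lambda p:(off[0]+(p[0]+.5)/k-.5,off[1]+(p[1]+.5)/k-.5)
    a=onz('wrist',f(sp),.0095,s);b=onz('wrist',f(no),.0095,s);c=onz('wrist',f(cu),.02,s)
    ang=np.degrees(np.arctan2(b[1]-a[1],b[0]-a[0]));y=(ang+90+180)%180-180
    print(n,'mid',((a+b)/2).round(4)[:2],'cube',c.round(4)[:2],'len',np.linalg.norm(a-b).round(4),'ang',ang.round(1),'yawz',round(y,1))
def case(i,j):
    a=np.radians(7.35);return np.array([.5373,.1939])+i*np.array([np.cos(a),np.sin(a)])+j*np.array([-np.sin(a),np.cos(a)])
E
python3 -c "
from h import *
s=robot.get_state()
tip('B',(203,157),(72,488),(131,326),(250,0),5,s)
tip('C',(460,65),(535,357),(502,212),(260,70),4.5,s)
tip('D',(149,286),(123,567),(135,433),(260,70),4.5,s)
tip('E',(537,456),(455,712),(505,585),(260,70),4.5,s)
print(s['tool_pos'])"
```

```text
B mid [ 0.5927 -0.0078] cube [ 0.591  -0.0082] len 0.0747 ang 155.6 yawz -114.4
C mid [ 0.5372 -0.1134] cube [ 0.5379 -0.1124] len 0.0754 ang -162.5 yawz -72.5
D mid [ 0.4813 -0.0197] cube [ 0.4824 -0.0207] len 0.0758 ang 173.5 yawz -96.5
E mid [ 0.4383 -0.1174] cube [ 0.4421 -0.1181] len 0.0757 ang 165.7 yawz -104.3
[ 0.46951112 -0.05486344  0.20441446]
```

Request:
step_arm(moves=[{"gripper": 0,"delta_pos": [0,0.12,-0.35],"delta_rot": [0.038,0,0]},{"gripper": 0,"delta_pos": [0.4,0,0],"delta_rot": [0,0,0]},{"gripper": 0,"delta_pos": [0.4,0,0],"delta_rot": [0,0,0]},{"gripper": 0,"delta_pos": [0.4,0,0],"delta_rot": [0,0,0]},{"gripper": 0,"delta_pos": [0.3,0,0],"delta_rot": [0,0,0]},{"gripper": 0,"delta_pos": [0,0,0],"delta_rot": [0,0,0]},{"gripper": 0,"delta_pos": [0,0,0],"delta_rot": [0,0,0]}])

```text
t: 23.0
tool_pos: [0.481, -0.0197, 0.0545]
orientation: [-0.47, -0.527, -0.471, 0.528]
contact_force: [0.4, 0.5, 0.5]
grip_width: 0.043
```

```bash
python3 -c "
from h import *
im,_=grab('wrist','w19');s=st();rows([.482,-.02,.0085],-96.5,s)"
```

```text
t 23.05 pos [ 0.4818 -0.0201  0.0554] F [-0.24  0.38  0.27] w 0.0427 
x [-0.     0.001 -1.   ] y [ 0.993 -0.115 -0.   ] z [-0.115 -0.993 -0.   ] yawz -96.61 J [-0.2   0.49  1.86  0.    0.79  1.48]
rot share [-0.0006 -0.0002  0.0001] rows 1.0
shift share (tool now) [ 0.469  0.002 -0.001]
```

View pics/w19.png

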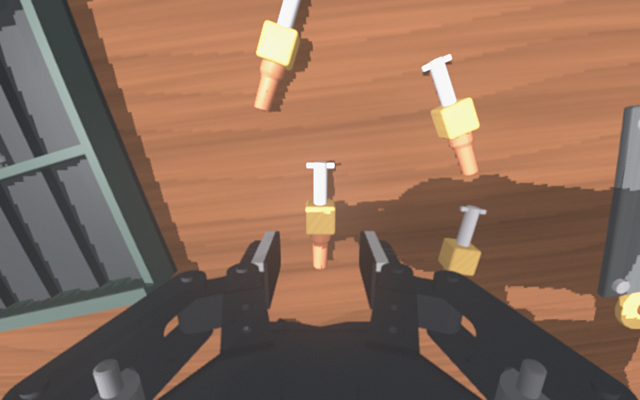

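Request:
step_arm(moves=[{"gripper": 0,"delta_pos": [0.3,0,0],"delta_rot": [0,0,0]},{"gripper": 0,"delta_pos": [0.17,0,0],"delta_rot": [0,0,0]},{"gripper": -0.2,"delta_pos": [0,0,0],"delta_rot": [0,0,0]},{"gripper": -0.8,"delta_pos": [0,0,0],"delta_rot": [0,0,0]},{"gripper": -0.8,"delta_pos": [0,0,0],"delta_rot": [0,0,0]},{"gripper": -0.8,"delta_pos": [0,0,0],"delta_rot": [0,0,0]},{"gripper": -0.8,"delta_pos": [0,0,0],"delta_rot": [0,0,0]}])

```text
t: 23.75
tool_pos: [0.4819, -0.0207, 0.0091]
orientation: [0.47, 0.529, 0.47, -0.528]
contact_force: [0.4, 1.0, 7.6]
grip_width: 0.018
```

Request:
step_arm(moves=[{"gripper": -0.8,"delta_pos": [-0.2,0,0],"delta_rot": [0,0,0]},{"gripper": -0.8,"delta_pos": [-0.4,0,0],"delta_rot": [-0.04,0,0]},{"gripper": -0.8,"delta_pos": [-0.3,0,0],"delta_rot": [-0.037,0,0]},{"gripper": -0.8,"delta_pos": [0,0,0],"delta_rot": [0,0,0]}])

```text
t: 24.15
tool_pos: [0.4836, -0.0211, 0.1018]
orientation: [0.533, 0.468, 0.529, -0.466]
contact_force: [0.7, -0.1, -0.3]
grip_width: 0.0182
```

```bash
python3 -c "
from h import *
s=st();p=case(-.05,-.044);print(p);rows([*p,.1],-82.65,s)"
```

```text
t 24.15 pos [ 0.4836 -0.0211  0.1018] F [ 0.72 -0.15 -0.35] w 0.0182 
x [ 0.007 -0.001 -1.   ] y [0.992 0.128 0.007] z [ 0.127 -0.992  0.002] yawz -82.68 J [-0.2   0.42  1.82  0.    0.9   1.24]
[0.49333977 0.14386503]
rot share [-0.0001  0.0006 -0.0022] rows 1.0
shift share (tool now) [ 0.017  0.307 -1.624]
```

Request:
step_arm(moves=[{"gripper": -0.8,"delta_pos": [0,0.06,-0.3],"delta_rot": [0,0,0]},{"gripper": -0.8,"delta_pos": [0,0.08,-0.45],"delta_rot": [0,0,0]},{"gripper": -0.8,"delta_pos": [0,0.08,-0.45],"delta_rot": [0,0,0]},{"gripper": -0.8,"delta_pos": [0,0.087,-0.424],"delta_rot": [0,0,0]},{"gripper": -0.8,"delta_pos": [0.2,0,0],"delta_rot": [0,0,0]},{"gripper": -0.8,"delta_pos": [0.3,0,0],"delta_rot": [0,0,0]},{"gripper": -0.8,"delta_pos": [0,0,0],"delta_rot": [0,0,0]},{"gripper": -0.8,"delta_pos": [0,0,0],"delta_rot": [0,0,0]}])

```text
t: 24.95
tool_pos: [0.4904, 0.1443, 0.0473]
orientation: [0.529, 0.467, 0.531, -0.469]
contact_force: [0.5, -1.1, 0.0]
grip_width: 0.0181
```

```bash
python3 -c "
from h import *
im,_=grab('wrist','w20');s=st();p=case(-.05,-.044);rows([*p,.0145],-82.65,s)"
```

```text
t 25.0 pos [0.4912 0.1442 0.0481] F [-0.22  0.14 -1.17] w 0.0184 
x [-0.002  0.001 -1.   ] y [ 0.992  0.124 -0.002] z [ 0.124 -0.992 -0.001] yawz -82.89 J [0.14 0.54 1.78 0.   0.82 1.58]
rot share [-0.0013 -0.0003  0.0005] rows 1.0
shift share (tool now) [0.336 0.022 0.006]
```

View pics/w20.png

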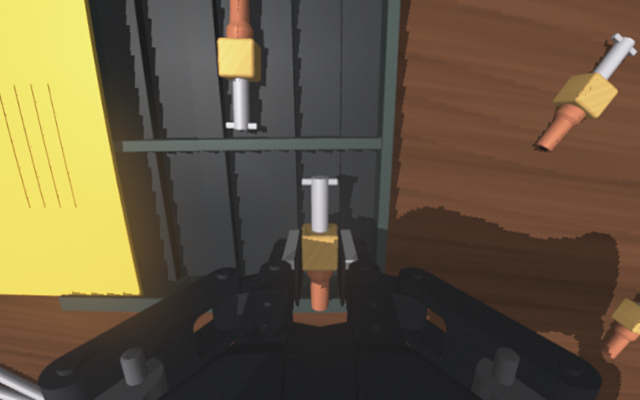

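Request:
step_arm(moves=[{"gripper": -0.8,"delta_pos": [0.2,0.02,0],"delta_rot": [0,0,0]},{"gripper": -0.8,"delta_pos": [0.12,0,0],"delta_rot": [0,0,0]},{"gripper": -0.8,"delta_pos": [0.02,0,0],"delta_rot": [0,0,0]},{"gripper": -0.35,"delta_pos": [0,0,0],"delta_rot": [0,0,0]},{"gripper": -0.35,"delta_pos": [0,0,0],"delta_rot": [0,0,0]},{"gripper": -0.35,"delta_pos": [0,0,0],"delta_rot": [0,0,0]}])

```text
t: 25.6
tool_pos: [0.493, 0.1446, 0.0138]
orientation: [0.53, 0.468, 0.531, -0.468]
contact_force: [-0.7, -0.2, 0.5]
grip_width: 0.0277
```

Request:
step_arm(moves=[{"gripper": -0.35,"delta_pos": [-0.1,0,0],"delta_rot": [0,0,0]},{"gripper": -0.35,"delta_pos": [-0.3,0,0],"delta_rot": [0,0,0]},{"gripper": 0,"delta_pos": [-0.4,0,0.1],"delta_rot": [0,0,0]},{"gripper": 0,"delta_pos": [-0.4,0,0.3],"delta_rot": [0,0,0]},{"gripper": 0,"delta_pos": [-0.2,0,0.4],"delta_rot": [0,0,0]},{"gripper": 0,"delta_pos": [0,0,0.4],"delta_rot": [0,0,0]},{"gripper": 0,"delta_pos": [0,0,0.4],"delta_rot": [0.04,0,0]},{"gripper": 0,"delta_pos": [0,0,0],"delta_rot": [0,0,0]},{"gripper": 0,"delta_pos": [0,0,0],"delta_rot": [0,0,0]}])

```text
t: 26.5
tool_pos: [0.5129, -0.0147, 0.1537]
orientation: [-0.499, -0.5, -0.5, 0.501]
contact_force: [0.1, -0.0, -0.0]
grip_width: 0.0429
```

```bash
python3 -c "
from h import *
im,_=grab('wrist','w21');s=st();crop(im,330,0,200,240,2.5,'w21b')"
```

```text
t 26.55 pos [ 0.5127 -0.0138  0.1535] F [-0.15 -0.53 -0.42] w 0.0427 
x [-0.002  0.001 -1.   ] y [ 1.     0.    -0.002] z [ 0.    -1.    -0.001] yawz -90.0 J [-0.18  0.4   1.67  0.    1.07  1.39]
```

View pics/w21.png

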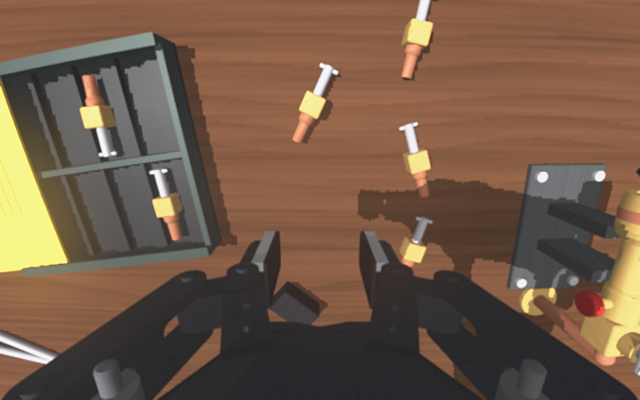

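```bash
python3 -c "
from h import *
s=robot.get_state()
tip('B',(332,69.5),(299,140),(312.5,105),(0,0),1,s)
tip('C',(408,126),(424,194),(416.5,160),(0,0),1,s)
rows([.5925,-.0080,.05],-114.4,s)"
```

```text
B mid [ 0.5908 -0.0099] cube [ 0.5911 -0.0078] len 0.0726 ang 153.9 yawz -116.1
C mid [ 0.5374 -0.1124] cube [ 0.5401 -0.1089] len 0.0728 ang -162.0 yawz -72.0
rot share [ 0.1356 -0.0002  0.0008] rows 3.0
shift share (tool now) [ 1.034  0.8   -0.057]
```

Request:
step_arm(moves=[{"gripper": 0,"delta_pos": [0,0.4,-0.05],"delta_rot": [0,0,0]},{"gripper": 0,"delta_pos": [0,0.39,0],"delta_rot": [0,0,0]},{"gripper": 0,"delta_pos": [0.3,0,0],"delta_rot": [0.046,0,0]},{"gripper": 0,"delta_pos": [0.4,0,0],"delta_rot": [0.046,0,0]},{"gripper": 0,"delta_pos": [0.3,0,0],"delta_rot": [0.046,0,0]},{"gripper": 0,"delta_pos": [0,0,0],"delta_rot": [0,0,0]},{"gripper": 0,"delta_pos": [0,0,0],"delta_rot": [0,0,0]}])

```text
t: 27.25
tool_pos: [0.5918, -0.0079, 0.0535]
orientation: [-0.382, -0.594, -0.383, 0.595]
contact_force: [-0.1, -0.1, 0.6]
grip_width: 0.0424
```

```bash
python3 -c "
from h import *
im,_=grab('wrist','w22');s=st();rows([.5917,-.0082,.009],-115,s)"
```

```text
t 27.3 pos [ 0.5927 -0.0083  0.0546] F [ 0.07 -0.09 -0.14] w 0.0429 
x [-0.     0.001 -1.   ] y [ 0.909 -0.416 -0.   ] z [-0.416 -0.909 -0.001] yawz -114.57 J [-0.14  0.65  1.54  0.    0.95  1.86]
rot share [ 0.0024 -0.0002  0.0001] rows 1.0
shift share (tool now) [ 0.456 -0.009  0.004]
```

View pics/w22.png

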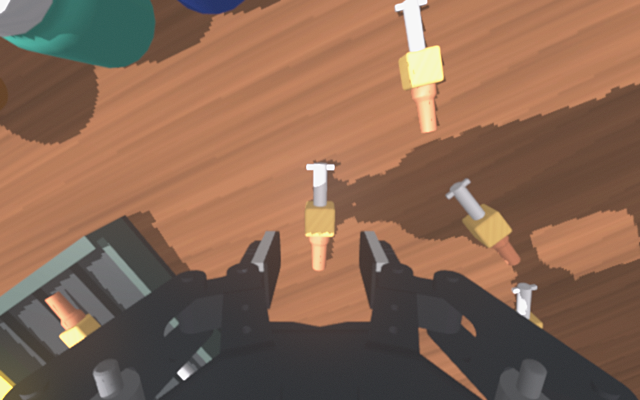

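Request:
step_arm(moves=[{"gripper": 0,"delta_pos": [0.3,0,0],"delta_rot": [0,0,0]},{"gripper": 0,"delta_pos": [0.16,0,0],"delta_rot": [0,0,0]},{"gripper": -0.2,"delta_pos": [0,0,0],"delta_rot": [0,0,0]},{"gripper": -0.8,"delta_pos": [0,0,0],"delta_rot": [0,0,0]},{"gripper": -0.8,"delta_pos": [0,0,0],"delta_rot": [0,0,0]},{"gripper": -0.8,"delta_pos": [0,0,0],"delta_rot": [0,0,0]},{"gripper": -0.8,"delta_pos": [0,0,0],"delta_rot": [0,0,0]}])

```text
t: 28.0
tool_pos: [0.5932, -0.0092, 0.0092]
orientation: [0.381, 0.596, 0.381, -0.595]
contact_force: [-1.0, 0.1, 7.9]
grip_width: 0.0183
```

Request:
step_arm(moves=[{"gripper": -0.8,"delta_pos": [-0.2,0,0],"delta_rot": [0,0,0]},{"gripper": -0.8,"delta_pos": [-0.4,0,0],"delta_rot": [0,0,0]},{"gripper": -0.8,"delta_pos": [-0.3,0,0],"delta_rot": [-0.044,0,0]},{"gripper": -0.8,"delta_pos": [0,0,0],"delta_rot": [-0.044,0,0]},{"gripper": -0.8,"delta_pos": [0,0,0],"delta_rot": [-0.044,0,0]},{"gripper": -0.8,"delta_pos": [0,0,0],"delta_rot": [-0.045,0,0]},{"gripper": -0.8,"delta_pos": [0,0,0],"delta_rot": [0,0,0]}])

```text
t: 28.7
tool_pos: [0.5921, -0.0092, 0.0978]
orientation: [0.53, 0.468, 0.53, -0.468]
contact_force: [-0.1, -0.1, -1.7]
grip_width: 0.0178
```

```bash
python3 -c "
from h import *
s=st();p=case(.05,-.044);print(p);rows([*p,.1],-82.65,s)"
```

```text
t 28.7 pos [ 0.5921 -0.0092  0.0978] F [-0.08 -0.05 -1.67] w 0.0178 
x [-0.001  0.001 -1.   ] y [ 0.992  0.123 -0.001] z [ 0.123 -0.992 -0.001] yawz -82.92 J [-0.15  0.59  1.51  0.    1.04  1.3 ]
[0.59251809 0.15665805]
rot share [-0.0015 -0.0002  0.0003] rows 1.0
shift share (tool now) [-0.02   0.209 -1.646]
```

Request:
step_arm(moves=[{"gripper": -0.8,"delta_pos": [0,0.05,-0.3],"delta_rot": [-0.0015,0,0]},{"gripper": -0.8,"delta_pos": [0,0.05,-0.45],"delta_rot": [0,0,0]},{"gripper": -0.8,"delta_pos": [0,0.05,-0.45],"delta_rot": [0,0,0]},{"gripper": -0.8,"delta_pos": [0,0.06,-0.446],"delta_rot": [0,0,0]},{"gripper": -0.8,"delta_pos": [0.2,0,0],"delta_rot": [0,0,0]},{"gripper": -0.8,"delta_pos": [0.3,0,0],"delta_rot": [0,0,0]},{"gripper": -0.8,"delta_pos": [0,0,0],"delta_rot": [0,0,0]},{"gripper": -0.8,"delta_pos": [0,0,0],"delta_rot": [0,0,0]}])

```text
t: 29.5
tool_pos: [0.5919, 0.1567, 0.0474]
orientation: [0.529, 0.467, 0.531, -0.468]
contact_force: [-0.3, -0.2, -1.3]
grip_width: 0.0179
```

```bash
python3 -c "
from h import *
im,_=grab('wrist','w23');s=st();p=case(.05,-.044);rows([*p,.0145],-82.65,s)"
```

```text
t 29.55 pos [0.5927 0.1566 0.0483] F [ 0.75  0.27 -0.38] w 0.0182 
x [-0.001  0.001 -1.   ] y [ 0.992  0.124 -0.001] z [ 0.124 -0.992 -0.001] yawz -82.85 J [0.13 0.69 1.48 0.   0.97 1.58]
rot share [-0.0011 -0.0004  0.0002] rows 1.0
shift share (tool now) [ 0.338 -0.001 -0.   ]
```

View pics/w23.png

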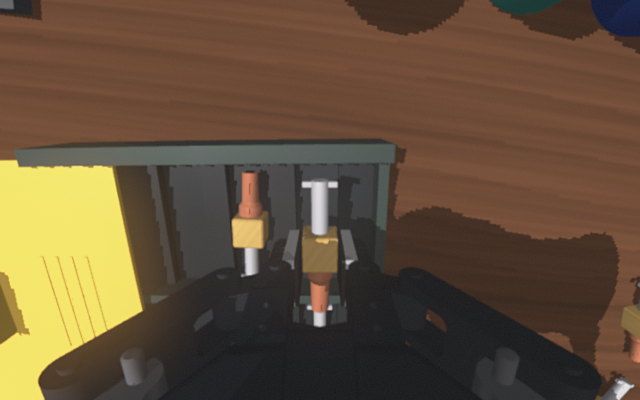

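Request:
step_arm(moves=[{"gripper": -0.8,"delta_pos": [0.2,0,0],"delta_rot": [0,0,0]},{"gripper": -0.8,"delta_pos": [0.12,0,0],"delta_rot": [0,0,0]},{"gripper": -0.8,"delta_pos": [0.02,0,0],"delta_rot": [0,0,0]},{"gripper": -0.4,"delta_pos": [0,0,0],"delta_rot": [0,0,0]},{"gripper": -0.4,"delta_pos": [0,0,0],"delta_rot": [0,0,0]},{"gripper": -0.4,"delta_pos": [0,0,0],"delta_rot": [0,0,0]}])

```text
t: 30.15
tool_pos: [0.5922, 0.1567, 0.0137]
orientation: [0.53, 0.467, 0.531, -0.467]
contact_force: [0.0, -0.2, 0.0]
grip_width: 0.0257
```

Request:
step_arm(moves=[{"gripper": -0.4,"delta_pos": [-0.1,0,0],"delta_rot": [0,0,0]},{"gripper": -0.4,"delta_pos": [-0.3,0,0],"delta_rot": [0,0,0]},{"gripper": 0,"delta_pos": [-0.4,0,0.1],"delta_rot": [0,0,0]},{"gripper": 0,"delta_pos": [-0.4,-0.2,0.3],"delta_rot": [0,0,0]},{"gripper": 0,"delta_pos": [-0.2,-0.2,0.4],"delta_rot": [0,0,0]},{"gripper": 0,"delta_pos": [0,-0.2,0.4],"delta_rot": [0,0,0]},{"gripper": 0,"delta_pos": [0,-0.2,0.4],"delta_rot": [0.04,0,0]},{"gripper": 0,"delta_pos": [0,0,0.3],"delta_rot": [0,0,0]},{"gripper": 0,"delta_pos": [0,0,0],"delta_rot": [0,0,0]},{"gripper": 0,"delta_pos": [0,0,0],"delta_rot": [0,0,0]}])

```text
t: 31.15
tool_pos: [0.5343, -0.0402, 0.151]
orientation: [0.499, 0.5, 0.5, -0.5]
contact_force: [-0.3, 1.1, 1.2]
grip_width: 0.0426
```

```bash
python3 -c "
from h import *
im,_=grab('wrist','w24');s=st()"
```

```text
t 31.2 pos [ 0.5343 -0.0394  0.1507] F [0.36 0.83 0.25] w 0.0428 
x [-0.002  0.001 -1.   ] y [ 1.     0.001 -0.002] z [ 0.001 -1.    -0.001] yawz -89.94 J [-0.22  0.44  1.61  0.    1.09  1.35]
```

View pics/w24.png

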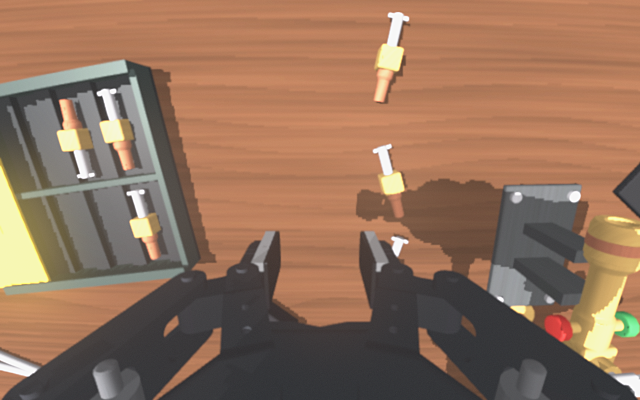

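```bash
python3 -c "
from h import *
s=robot.get_state()
tip('C',(382,148.5),(400,216.5),(391.5,182),(0,0),1,s)
tip('A',(399,15),(380,101),(390.5,57),(0,0),1,s)
rows([.5380,-.1125,.0545],-72.3,s)"
```

```text
C mid [ 0.5364 -0.1134] cube [ 0.5404 -0.1107] len 0.0751 ang -161.9 yawz -71.9
A mid [ 0.6539 -0.104 ] cube [ 0.6538 -0.1026] len 0.0751 ang 169.8 yawz -100.2
rot share [-0.098  -0.0004  0.0005] rows 3.0
shift share (tool now) [0.962 0.037 0.732]
```

Request:
step_arm(moves=[{"gripper": 0,"delta_pos": [0,0.035,0.36],"delta_rot": [0,0,0]},{"gripper": 0,"delta_pos": [0,0,0.37],"delta_rot": [0,0,0]},{"gripper": 0,"delta_pos": [0.3,0,0],"delta_rot": [-0.033,0,0]},{"gripper": 0,"delta_pos": [0.36,0,0],"delta_rot": [-0.033,0,0]},{"gripper": 0,"delta_pos": [0.3,0,0],"delta_rot": [-0.033,0,0]},{"gripper": 0,"delta_pos": [0,0,0],"delta_rot": [0,0,0]},{"gripper": 0,"delta_pos": [0,0,0],"delta_rot": [0,0,0]}])

```text
t: 31.9
tool_pos: [0.538, -0.1117, 0.0546]
orientation: [0.57, 0.416, 0.572, -0.417]
contact_force: [-0.4, 0.0, -0.2]
grip_width: 0.0426
```

```bash
python3 -c "
from h import *
im,_=grab('wrist','w25');s=st();rows([.5375,-.1125,.009],-72.2,s)"
```

```text
t 31.95 pos [ 0.5387 -0.1122  0.0555] F [-0.32  0.07 -0.58] w 0.0429 
x [-0.  0. -1.] y [ 0.952  0.306 -0.   ] z [ 0.306 -0.952 -0.   ] yawz -72.18 J [-0.34  0.59  1.67  0.    0.89  0.92]
rot share [ 0.0001 -0.0001  0.0001] rows 1.0
shift share (tool now) [ 0.465 -0.012 -0.   ]
```

View pics/w25.png

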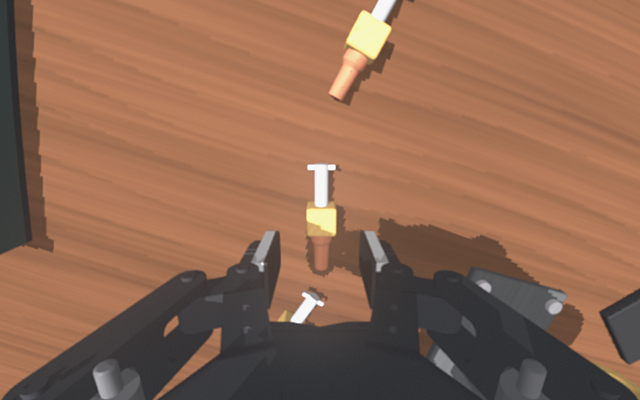

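Request:
step_arm(moves=[{"gripper": 0,"delta_pos": [0.3,-0.01,0],"delta_rot": [0,0,0]},{"gripper": 0,"delta_pos": [0.16,0,0],"delta_rot": [0,0,0]},{"gripper": -0.2,"delta_pos": [0,0,0],"delta_rot": [0,0,0]},{"gripper": -0.8,"delta_pos": [0,0,0],"delta_rot": [0,0,0]},{"gripper": -0.8,"delta_pos": [0,0,0],"delta_rot": [0,0,0]},{"gripper": -0.8,"delta_pos": [0,0,0],"delta_rot": [0,0,0]},{"gripper": -0.8,"delta_pos": [0,0,0],"delta_rot": [0,0,0]}])

```text
t: 32.65
tool_pos: [0.5379, -0.1133, 0.0101]
orientation: [0.572, 0.417, 0.571, -0.416]
contact_force: [-0.6, 0.5, 6.8]
grip_width: 0.018
```

Request:
step_arm(moves=[{"gripper": -0.8,"delta_pos": [-0.2,0,0],"delta_rot": [0,0,0]},{"gripper": -0.8,"delta_pos": [-0.4,0,0],"delta_rot": [0.029,0,0]},{"gripper": -0.8,"delta_pos": [-0.3,0,0],"delta_rot": [0.029,0,0]},{"gripper": -0.8,"delta_pos": [0,0,0],"delta_rot": [0,0,0]}])

```text
t: 33.05
tool_pos: [0.5395, -0.114, 0.1032]
orientation: [0.533, 0.468, 0.528, -0.466]
contact_force: [0.3, 0.4, -1.4]
grip_width: 0.0183
```

```bash
python3 -c "
from h import *
s=st();p=case(-.05,0);print(p);rows([*p,.1],-82.65,s)"
```

```text
t 33.05 pos [ 0.5395 -0.114   0.1032] F [ 0.33  0.43 -1.43] w 0.0183 
x [ 0.007 -0.002 -1.   ] y [0.992 0.127 0.007] z [ 0.127 -0.992  0.003] yawz -82.68 J [-0.35  0.52  1.63  0.    0.99  1.1 ]
[0.48771084 0.18750349]
rot share [-0.0002  0.0011 -0.0021] rows 1.0
shift share (tool now) [ 0.021 -0.13  -3.057]
```

Request:
step_arm(moves=[{"gripper": -0.8,"delta_pos": [0,-0.02,-0.35],"delta_rot": [0,0,0]},{"gripper": -0.8,"delta_pos": [0,-0.02,-0.45],"delta_rot": [0,0,0]},{"gripper": -0.8,"delta_pos": [0,-0.02,-0.45],"delta_rot": [0,0,0]},{"gripper": -0.8,"delta_pos": [0,-0.02,-0.45],"delta_rot": [0,0,0]},{"gripper": -0.8,"delta_pos": [0,-0.02,-0.45],"delta_rot": [0,0,0]},{"gripper": -0.8,"delta_pos": [0,-0.02,-0.45],"delta_rot": [0,0,0]},{"gripper": -0.8,"delta_pos": [0,0,-0.45],"delta_rot": [0,0,0]},{"gripper": -0.8,"delta_pos": [0.3,0,0],"delta_rot": [0,0,0]},{"gripper": -0.8,"delta_pos": [0.2,0,0],"delta_rot": [0,0,0]},{"gripper": -0.8,"delta_pos": [0,0,0],"delta_rot": [0,0,0]}])

```text
t: 34.05
tool_pos: [0.4828, 0.1878, 0.0459]
orientation: [0.53, 0.464, 0.534, -0.468]
contact_force: [0.1, -1.0, -1.6]
grip_width: 0.018
```

```bash
python3 -c "
from h import *
im,_=grab('wrist','w26');s=st();p=case(-.05,0);rows([*p,.0145],-82.65,s)"
```

```text
t 34.1 pos [0.484  0.1877 0.0474] F [ 0.67  0.15 -0.94] w 0.018 
x [-0.005  0.    -1.   ] y [ 0.991  0.13  -0.005] z [ 0.13  -0.991 -0.001] yawz -82.5 J [0.22 0.56 1.76 0.   0.83 1.66]
rot share [ 0.0008 -0.0002  0.0017] rows 1.0
shift share (tool now) [0.329 0.038 0.007]
```

View pics/w26.png

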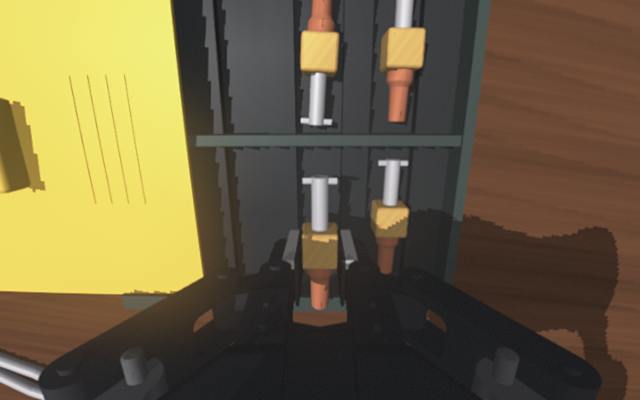

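Request:
step_arm(moves=[{"gripper": -0.8,"delta_pos": [0.2,0.035,0.007],"delta_rot": [0,0,0]},{"gripper": -0.8,"delta_pos": [0.12,0,0],"delta_rot": [0,0,0]},{"gripper": -0.8,"delta_pos": [0.02,0,0],"delta_rot": [0,0,0]},{"gripper": -0.4,"delta_pos": [0,0,0],"delta_rot": [0,0,0]},{"gripper": -0.4,"delta_pos": [0,0,0],"delta_rot": [0,0,0]},{"gripper": -0.4,"delta_pos": [0,0,0],"delta_rot": [0,0,0]}])

```text
t: 34.7
tool_pos: [0.4889, 0.1875, 0.015]
orientation: [0.531, 0.466, 0.532, -0.467]
contact_force: [1.2, -0.4, -0.1]
grip_width: 0.0255
```

Request:
step_arm(moves=[{"gripper": -0.4,"delta_pos": [-0.1,0,0],"delta_rot": [0,0,0]},{"gripper": -0.4,"delta_pos": [-0.3,0,0],"delta_rot": [0,0,0]},{"gripper": 0,"delta_pos": [-0.4,0,0.1],"delta_rot": [0,0,0]},{"gripper": 0,"delta_pos": [-0.4,0.1,0.3],"delta_rot": [0,0,0]},{"gripper": 0,"delta_pos": [-0.4,0,0.4],"delta_rot": [0,0,0]},{"gripper": 0,"delta_pos": [-0.1,0,0.4],"delta_rot": [0,0,0]},{"gripper": 0,"delta_pos": [0,0,0.4],"delta_rot": [0.04,0,0]},{"gripper": 0,"delta_pos": [0,0,0.4],"delta_rot": [0,0,0]},{"gripper": 0,"delta_pos": [0,-0.3,0.4],"delta_rot": [0,0,0]},{"gripper": 0,"delta_pos": [0,-0.3,0.1],"delta_rot": [0,0,0]}])

```text
t: 35.7
tool_pos: [0.4586, -0.0581, 0.1795]
orientation: [0.5, 0.499, 0.501, -0.5]
contact_force: [-0.3, 0.4, 0.4]
grip_width: 0.0428
```

Request:
step_arm(moves=[{"gripper": 0,"delta_pos": [0,0,0],"delta_rot": [0,0,0]},{"gripper": 0,"delta_pos": [0,0,0],"delta_rot": [0,0,0]}])

```text
t: 35.9
tool_pos: [0.4594, -0.0553, 0.18]
orientation: [0.501, 0.499, 0.501, -0.499]
contact_force: [0.3, 0.3, 0.5]
grip_width: 0.0427
```

```bash
python3 -c "
from h import *
im,_=grab('wrist','w27');s=st()"
```

```text
t 35.95 pos [ 0.46   -0.0549  0.1799] F [ 0.69  0.8  -0.38] w 0.0425 
x [-0.  0. -1.] y [ 1.     0.004 -0.   ] z [ 0.004 -1.    -0.   ] yawz -89.77 J [-0.28  0.28  1.77  0.    1.09  1.28]
```

View pics/w27.png

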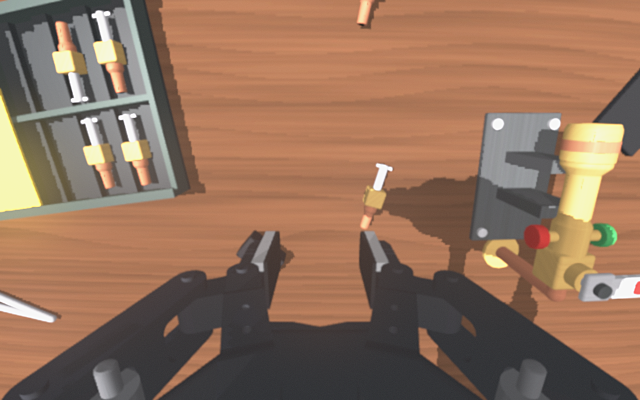

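```bash
python3 -c "
from h import *
im=cv2.imread('pics/w27.png');crop(im,340,150,70,90,6,'w27b')"
```

```text
(no output)
```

View pics/w27b.png

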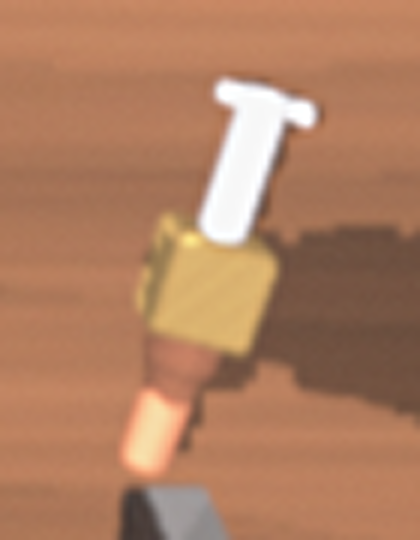

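```bash
python3 -c "
from h import *
s=robot.get_state()
tip('E',(266,92),(145,470),(215,292),(340,150),6,s)
rows([.4385,-.1178,.0545],-105,s)"
```

```text
E mid [ 0.4395 -0.1174] cube [ 0.4415 -0.1174] len 0.0772 ang 165.8 yawz -104.2
rot share [ 0.0846 -0.0001  0.0001] rows 2.0
shift share (tool now) [ 1.254 -0.217  0.628]
```

Request:
step_arm(moves=[{"gripper": 0,"delta_pos": [0,-0.1,0.31],"delta_rot": [0,0,0]},{"gripper": 0,"delta_pos": [0,-0.1,0.315],"delta_rot": [0,0,0]},{"gripper": 0,"delta_pos": [0.4,0,0],"delta_rot": [0.041,0,0]},{"gripper": 0,"delta_pos": [0.4,0,0],"delta_rot": [0.04,0,0]},{"gripper": 0,"delta_pos": [0.44,0,0],"delta_rot": [0,0,0]},{"gripper": 0,"delta_pos": [0,0,0],"delta_rot": [0,0,0]},{"gripper": 0,"delta_pos": [0,0,0],"delta_rot": [0,0,0]}])

```text
t: 36.65
tool_pos: [0.44, -0.1171, 0.0553]
orientation: [-0.433, -0.558, -0.435, 0.559]
contact_force: [0.5, -0.2, 0.2]
grip_width: 0.0429
```

```bash
python3 -c "
from h import *
im,_=grab('wrist','w28');s=st();rows([.44,-.1175,.009],-104.3,s)"
```

```text
t 36.7 pos [ 0.4408 -0.1175  0.0564] F [-0.08  0.22 -0.21] w 0.043 
x [-0. -0. -1.] y [ 0.969 -0.246 -0.   ] z [-0.246 -0.969  0.   ] yawz -104.26 J [-0.43  0.46  1.93 -0.    0.76  1.39]
rot share [0.0002 0.     0.    ] rows 1.0
shift share (tool now) [ 0.474 -0.008  0.002]
```

View pics/w28.png

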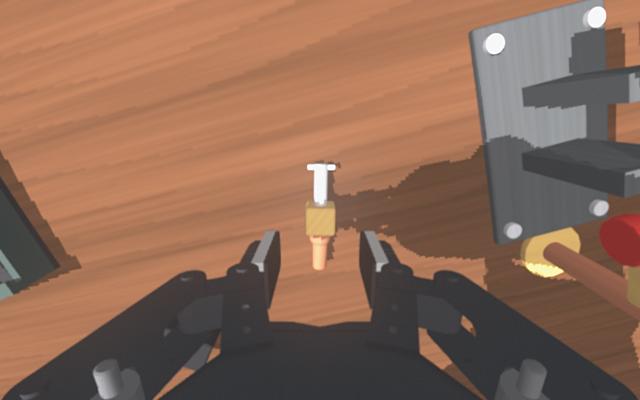

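Request:
step_arm(moves=[{"gripper": 0,"delta_pos": [0.3,0,0],"delta_rot": [0,0,0]},{"gripper": 0,"delta_pos": [0.175,0,0],"delta_rot": [0,0,0]},{"gripper": -0.2,"delta_pos": [0,0,0],"delta_rot": [0,0,0]},{"gripper": -0.8,"delta_pos": [0,0,0],"delta_rot": [0,0,0]},{"gripper": -0.8,"delta_pos": [0,0,0],"delta_rot": [0,0,0]},{"gripper": -0.8,"delta_pos": [0,0,0],"delta_rot": [0,0,0]},{"gripper": -0.8,"delta_pos": [0,0,0],"delta_rot": [0,0,0]}])

```text
t: 37.4
tool_pos: [0.4407, -0.118, 0.0096]
orientation: [0.434, 0.559, 0.433, -0.558]
contact_force: [-0.6, 1.2, 8.8]
grip_width: 0.0185
```

Request:
step_arm(moves=[{"gripper": -0.8,"delta_pos": [-0.2,0,0],"delta_rot": [0,0,0]},{"gripper": -0.8,"delta_pos": [-0.4,0,0],"delta_rot": [-0.04,0,0]},{"gripper": -0.8,"delta_pos": [-0.3,0,0],"delta_rot": [-0.04,0,0]},{"gripper": -0.8,"delta_pos": [0,0,0],"delta_rot": [-0.04,0,0]},{"gripper": -0.8,"delta_pos": [0,0,0],"delta_rot": [0,0,0]}])

```text
t: 37.9
tool_pos: [0.4402, -0.1178, 0.0995]
orientation: [0.532, 0.467, 0.53, -0.467]
contact_force: [-0.4, 1.2, -1.0]
grip_width: 0.0181
```

```bash
python3 -c "
from h import *
s=st();p=case(-.05,.043);print(p);rows([*p,.1],-82.65,s)"
```

```text
t 37.9 pos [ 0.4402 -0.1178  0.0995] F [-0.37  1.2  -1.03] w 0.0181 
x [ 0.002 -0.001 -1.   ] y [0.992 0.128 0.002] z [ 0.128 -0.992  0.001] yawz -82.67 J [-0.43  0.38  1.89 -0.    0.87  1.01]
[0.48220984 0.23015017]
rot share [-0.0001  0.0004 -0.0005] rows 1.0
shift share (tool now) [-0.007  0.861 -3.398]
```

Request:
step_arm(moves=[{"gripper": -0.8,"delta_pos": [0,0.11,-0.35],"delta_rot": [0,0,0]},{"gripper": -0.8,"delta_pos": [0,0.11,-0.45],"delta_rot": [0,0,0]},{"gripper": -0.8,"delta_pos": [0,0.11,-0.45],"delta_rot": [0,0,0]},{"gripper": -0.8,"delta_pos": [0,0.11,-0.45],"delta_rot": [0,0,0]},{"gripper": -0.8,"delta_pos": [0,0.11,-0.45],"delta_rot": [0,0,0]},{"gripper": -0.8,"delta_pos": [0,0.11,-0.45],"delta_rot": [0,0,0]},{"gripper": -0.8,"delta_pos": [0,0.11,-0.45],"delta_rot": [0,0,0]},{"gripper": -0.8,"delta_pos": [0,0.1,-0.36],"delta_rot": [0,0,0]},{"gripper": -0.8,"delta_pos": [0.3,0,0],"delta_rot": [0,0,0]},{"gripper": -0.8,"delta_pos": [0.1,0,0],"delta_rot": [0,0,0]}])

```text
t: 38.9
tool_pos: [0.4805, 0.2324, 0.0554]
orientation: [0.529, 0.466, 0.532, -0.469]
contact_force: [-0.6, -0.3, -1.1]
grip_width: 0.0181
```

```bash
python3 -c "
from h import *
im,_=grab('wrist','w29');s=st();p=case(-.05,.043);rows([*p,.0145],-82.65,s)"
```

```text
t 38.95 pos [0.48   0.2313 0.0546] F [-0.99 -0.41 -1.77] w 0.0182 
x [-0.008 -0.001 -1.   ] y [ 0.992  0.125 -0.008] z [ 0.125 -0.992  0.   ] yawz -82.82 J [0.3  0.57 1.71 0.   0.87 1.75]
rot share [-0.0009  0.0001  0.0027] rows 1.0
shift share (tool now) [0.401 0.024 0.014]
```

View pics/w29.png

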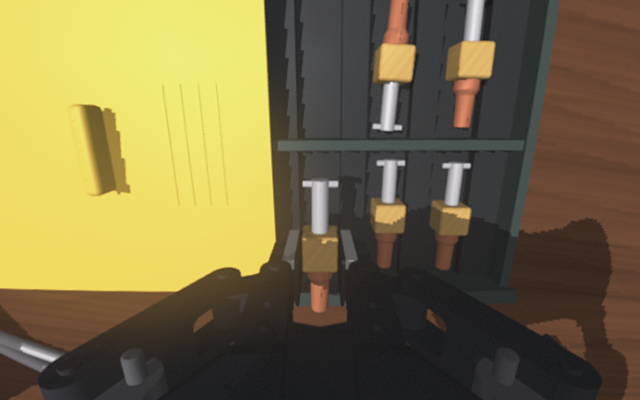

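Request:
step_arm(moves=[{"gripper": -0.8,"delta_pos": [0.15,0.024,0.014],"delta_rot": [0,0,0.002]},{"gripper": -0.8,"delta_pos": [0.1,0,0],"delta_rot": [0,0,0]},{"gripper": -0.8,"delta_pos": [0,0,0],"delta_rot": [0,0,0]}])

```text
t: 39.25
tool_pos: [0.4841, 0.2297, 0.0318]
orientation: [0.53, 0.468, 0.53, -0.467]
contact_force: [-0.1, -0.1, -1.2]
grip_width: 0.0178
```

```bash
python3 -c "
from h import *
im,_=grab('wrist','w30');s=st();p=case(-.05,.043);rows([*p,.0145],-82.65,s);crop(im,200,150,220,180,3.5,'w30c')"
```

```text
t 39.3 pos [0.4846 0.23   0.0325] F [-0.17  0.21 -1.05] w 0.0182 
x [ 0.002  0.001 -1.   ] y [0.992 0.125 0.003] z [ 0.125 -0.992 -0.001] yawz -82.84 J [0.3  0.6  1.73 0.   0.81 1.75]
rot share [-0.0011 -0.0003 -0.0008] rows 1.0
shift share (tool now) [ 0.18  -0.024 -0.004]
```

View pics/w30c.png

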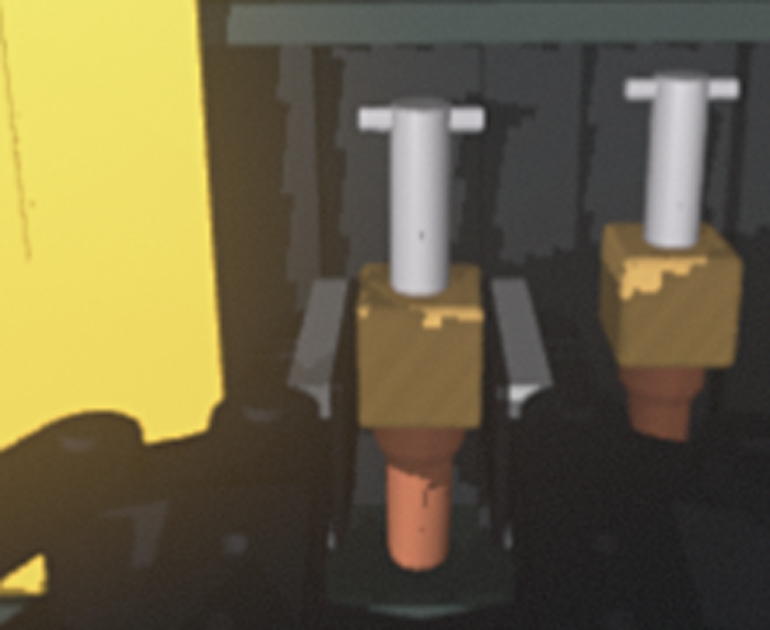

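Request:
step_arm(moves=[{"gripper": -0.8,"delta_pos": [0.1,-0.02,0],"delta_rot": [0,0,0]},{"gripper": -0.8,"delta_pos": [0.06,0,0],"delta_rot": [0,0,0]},{"gripper": -0.8,"delta_pos": [0.02,0,0],"delta_rot": [0,0,0]},{"gripper": -0.8,"delta_pos": [0,0,0],"delta_rot": [0,0,0]}])

```text
t: 39.7
tool_pos: [0.4829, 0.2305, 0.0147]
orientation: [0.531, 0.469, 0.53, -0.466]
contact_force: [-0.1, 0.2, -0.9]
grip_width: 0.0181
```

Request:
step_arm(moves=[{"gripper": -0.4,"delta_pos": [0,0,0],"delta_rot": [0,0,0]},{"gripper": -0.4,"delta_pos": [0,0,0],"delta_rot": [0,0,0]},{"gripper": -0.4,"delta_pos": [0,0,0],"delta_rot": [0,0,0]},{"gripper": -0.4,"delta_pos": [-0.1,0,0],"delta_rot": [0,0,0]},{"gripper": -0.4,"delta_pos": [-0.3,0,0],"delta_rot": [0,0,0]},{"gripper": 0,"delta_pos": [-0.4,0,0],"delta_rot": [0,0,0]},{"gripper": 0,"delta_pos": [-0.3,0,0],"delta_rot": [0,0,0]}])

```text
t: 40.4
tool_pos: [0.483, 0.2305, 0.1274]
orientation: [0.532, 0.469, 0.53, -0.465]
contact_force: [1.1, 0.5, 0.3]
grip_width: 0.0429
```

```bash
python3 -c "
from h import *
im,_=grab('wrist','w31');s=st()"
```

```text
t 40.45 pos [0.4854 0.2314 0.1321] F [1.94 0.18 2.8 ] w 0.0427 
x [ 0.014  0.005 -1.   ] y [0.992 0.127 0.014] z [ 0.127 -0.992 -0.003] yawz -82.73 J [0.3  0.46 1.64 0.   1.03 1.75]
```

View pics/w31.png

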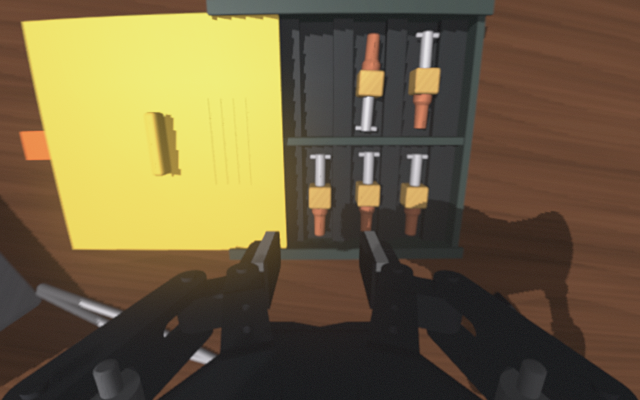

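Request:
step_arm(moves=[{"gripper": 0,"delta_pos": [-0.1,0.07,0.3],"delta_rot": [0,0,0]},{"gripper": 0,"delta_pos": [-0.1,0.07,0.42],"delta_rot": [0,0,0]},{"gripper": 0,"delta_pos": [0,0.07,0.42],"delta_rot": [0,0,0]},{"gripper": 0,"delta_pos": [0,0.07,0.42],"delta_rot": [0,0,0]},{"gripper": 0,"delta_pos": [0,0.07,0.42],"delta_rot": [0,0,0]},{"gripper": 0,"delta_pos": [0,0.07,0.42],"delta_rot": [0,0,0]},{"gripper": 0,"delta_pos": [0,0.07,0.42],"delta_rot": [0.032,0,0]},{"gripper": 0,"delta_pos": [0,0.07,0.42],"delta_rot": [0.065,0,0]},{"gripper": 0,"delta_pos": [0,0,0],"delta_rot": [0,0,0]},{"gripper": 0,"delta_pos": [0,0,0],"delta_rot": [0,0,0]}])

```text
t: 41.45
tool_pos: [0.5747, -0.0857, 0.1446]
orientation: [0.468, 0.532, 0.467, -0.529]
contact_force: [-0.4, 0.2, 0.1]
grip_width: 0.0426
```

```bash
python3 -c "
from h import *
im,_=grab('wrist','w32');s=st()"
```

```text
t 41.5 pos [ 0.5745 -0.0846  0.1446] F [-0.17 -0.36  0.12] w 0.0429 
x [ 0.004  0.002 -1.   ] y [ 0.992 -0.123  0.003] z [-0.123 -0.992 -0.003] yawz -97.05 J [-0.28  0.52  1.49  0.    1.13  1.41]
```

View pics/w32.png

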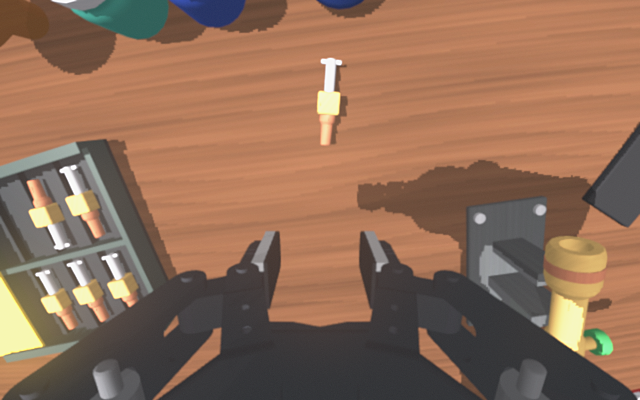

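```bash
python3 -c "
from h import *
s=robot.get_state()
tip('A',(331.5,61),(326,143.5),(329,102),(0,0),1,s)
rows([.654,-.1035,.055],-100.5,s)"
```

```text
A mid [ 0.6534 -0.1033] cube [ 0.6542 -0.1034] len 0.074 ang 169.4 yawz -100.6
rot share [ 0.0192 -0.0009 -0.0011] rows 1.0
shift share (tool now) [0.899 0.809 0.092]
```

Request:
step_arm(moves=[{"gripper": 0,"delta_pos": [0,0.4,0.05],"delta_rot": [0,0,0]},{"gripper": 0,"delta_pos": [0,0.405,0.04],"delta_rot": [0.019,0,0]},{"gripper": 0,"delta_pos": [0.4,0,0],"delta_rot": [0,0,0]},{"gripper": 0,"delta_pos": [0.4,0,0],"delta_rot": [0,0,0]},{"gripper": 0,"delta_pos": [0.1,0,0],"delta_rot": [0,0,0]},{"gripper": 0,"delta_pos": [0,0,0],"delta_rot": [0,0,0]},{"gripper": 0,"delta_pos": [0,0,0],"delta_rot": [0,0,0]}])

```text
t: 42.2
tool_pos: [0.655, -0.1032, 0.0569]
orientation: [0.454, 0.545, 0.451, -0.541]
contact_force: [0.1, -0.5, 1.0]
grip_width: 0.0427
```

```bash
python3 -c "
from h import *
im,_=grab('wrist','w33');s=st();rows([.6537,-.1034,.009],-100.5,s)"
```

```text
t 42.25 pos [ 0.6554 -0.1035  0.0575] F [ 0.29 -0.19  0.68] w 0.0426 
x [ 0.008  0.001 -1.   ] y [ 0.983 -0.181  0.008] z [-0.181 -0.983 -0.002] yawz -100.45 J [-0.27  0.75  1.32  0.    1.07  1.48]
rot share [ 0.0003 -0.0006 -0.0025] rows 1.0
shift share (tool now) [ 0.484 -0.021  0.003]
```

View pics/w33.png

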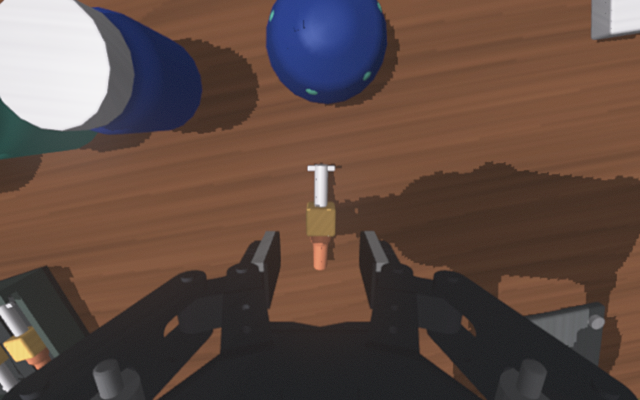

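Request:
step_arm(moves=[{"gripper": 0,"delta_pos": [0.3,-0.015,0],"delta_rot": [0,0,-0.0025]},{"gripper": 0,"delta_pos": [0.18,0,0],"delta_rot": [0,0,0]},{"gripper": -0.2,"delta_pos": [0,0,0],"delta_rot": [0,0,0]},{"gripper": -0.8,"delta_pos": [0,0,0],"delta_rot": [0,0,0]},{"gripper": -0.8,"delta_pos": [0,0,0],"delta_rot": [0,0,0]},{"gripper": -0.8,"delta_pos": [0,0,0],"delta_rot": [0,0,0]},{"gripper": -0.8,"delta_pos": [0,0,0],"delta_rot": [0,0,0]}])

```text
t: 42.95
tool_pos: [0.6539, -0.1037, 0.0091]
orientation: [0.452, 0.544, 0.453, -0.543]
contact_force: [-0.3, 0.0, 6.9]
grip_width: 0.018
```

Request:
step_arm(moves=[{"gripper": -0.8,"delta_pos": [-0.2,0,0],"delta_rot": [0,0,0]},{"gripper": -0.8,"delta_pos": [-0.4,0,0],"delta_rot": [-0.033,0,0]},{"gripper": -0.8,"delta_pos": [-0.3,0,0],"delta_rot": [-0.033,0,0]},{"gripper": -0.8,"delta_pos": [0,0,0],"delta_rot": [-0.033,0,0]},{"gripper": -0.8,"delta_pos": [0,0,0],"delta_rot": [0,0,0]}])

```text
t: 43.45
tool_pos: [0.6535, -0.1038, 0.0985]
orientation: [0.53, 0.467, 0.532, -0.466]
contact_force: [-0.5, -0.4, -1.5]
grip_width: 0.0181
```

```bash
python3 -c "
from h import *
s=st();p=case(.05,.043);print(p);rows([*p,.1],-82.65,s)"
```

```text
t 43.45 pos [ 0.6535 -0.1038  0.0985] F [-0.5  -0.41 -1.53] w 0.0181 
x [-0.001  0.002 -1.   ] y [ 0.992  0.128 -0.001] z [ 0.128 -0.992 -0.002] yawz -82.64 J [-0.27  0.71  1.28  0.    1.16  1.17]
[0.58138816 0.24294318]
rot share [ 0.0001 -0.0008  0.0002] rows 1.0
shift share (tool now) [-0.006 -0.271 -3.531]
```

Request:
step_arm(moves=[{"gripper": -0.8,"delta_pos": [0,-0.04,-0.38],"delta_rot": [0,0,0]},{"gripper": -0.8,"delta_pos": [0,-0.04,-0.45],"delta_rot": [0,0,0]},{"gripper": -0.8,"delta_pos": [0,-0.04,-0.45],"delta_rot": [0,0,0]},{"gripper": -0.8,"delta_pos": [0,-0.04,-0.45],"delta_rot": [0,0,0]},{"gripper": -0.8,"delta_pos": [0,-0.04,-0.45],"delta_rot": [0,0,0]},{"gripper": -0.8,"delta_pos": [0,-0.03,-0.45],"delta_rot": [0,0,0]},{"gripper": -0.8,"delta_pos": [0,-0.02,-0.45],"delta_rot": [0,0,0]},{"gripper": -0.8,"delta_pos": [0,-0.02,-0.45],"delta_rot": [0,0,0]},{"gripper": -0.8,"delta_pos": [0.2,0,0],"delta_rot": [0,0,0]},{"gripper": -0.8,"delta_pos": [0.2,0,0],"delta_rot": [0,0,0]}])

```text
t: 44.45
tool_pos: [0.5803, 0.2451, 0.0574]
orientation: [0.529, 0.467, 0.533, -0.467]
contact_force: [0.8, -0.5, -1.8]
grip_width: 0.0179
```

Request:
step_arm(moves=[{"gripper": -0.8,"delta_pos": [0,0,0],"delta_rot": [0,0,0]}])

```text
t: 44.55
tool_pos: [0.5783, 0.243, 0.0545]
orientation: [0.527, 0.465, 0.534, -0.47]
contact_force: [-1.2, -1.3, -1.7]
grip_width: 0.018
```

```bash
python3 -c "
from h import *
im,_=grab('wrist','w34');s=st();p=case(.05,.043);rows([*p,.0145],-82.65,s)"
```

```text
t 44.6 pos [0.5796 0.2429 0.0563] F [ 0.19 -0.54 -2.15] w 0.0186 
x [-0.008  0.002 -1.   ] y [ 0.992  0.125 -0.008] z [ 0.125 -0.992 -0.003] yawz -82.79 J [0.27 0.7  1.42 0.   1.02 1.72]
rot share [-0.0008 -0.0009  0.0025] rows 1.0
shift share (tool now) [0.418 0.021 0.003]
```

View pics/w34.png

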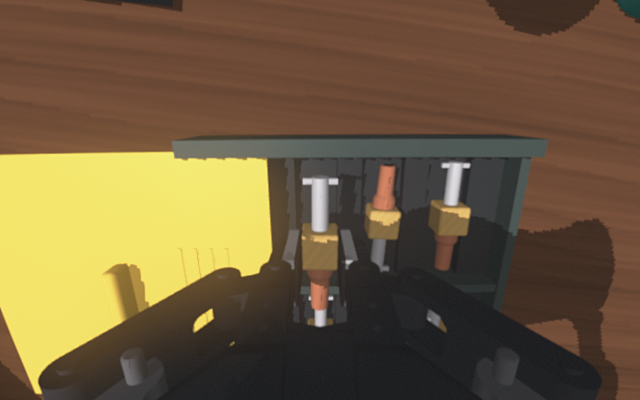

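Request:
step_arm(moves=[{"gripper": -0.8,"delta_pos": [0.2,0.015,0],"delta_rot": [0,0,0.0015]},{"gripper": -0.8,"delta_pos": [0.14,0,0],"delta_rot": [0,0,0]},{"gripper": -0.8,"delta_pos": [0.05,0,0],"delta_rot": [0,0,0]},{"gripper": -0.8,"delta_pos": [0.02,0,0],"delta_rot": [0,0,0]},{"gripper": -0.8,"delta_pos": [0,0,0],"delta_rot": [0,0,0]}])

```text
t: 45.1
tool_pos: [0.5828, 0.2434, 0.0174]
orientation: [0.53, 0.469, 0.531, -0.466]
contact_force: [0.1, 1.1, -0.8]
grip_width: 0.0181
```

```bash
python3 -c "
from h import *
s=st();p=case(.05,.043);rows([*p,.0145],-82.65,s)"
```

```text
t 45.1 pos [0.5828 0.2434 0.0174] F [ 0.12  1.07 -0.82] w 0.0181 
x [ 0.001  0.004 -1.   ] y [0.992 0.127 0.002] z [ 0.127 -0.992 -0.004] yawz -82.72 J [0.27 0.75 1.45 0.   0.94 1.71]
rot share [-0.0004 -0.0011 -0.0006] rows 1.0
shift share (tool now) [ 0.029 -0.014  0.003]
```

Request:
step_arm(moves=[{"gripper": -0.8,"delta_pos": [0.03,0,0],"delta_rot": [0,0,0]},{"gripper": -0.8,"delta_pos": [0,0,0],"delta_rot": [0,0,0]},{"gripper": -0.4,"delta_pos": [0,0,0],"delta_rot": [0,0,0]},{"gripper": -0.4,"delta_pos": [0,0,0],"delta_rot": [0,0,0]},{"gripper": -0.4,"delta_pos": [0,0,0],"delta_rot": [0,0,0]},{"gripper": -0.4,"delta_pos": [-0.1,0,0],"delta_rot": [0,0,0]},{"gripper": -0.4,"delta_pos": [-0.3,0,0],"delta_rot": [0,0,0]},{"gripper": -0.4,"delta_pos": [-0.4,-0.3,0],"delta_rot": [0,0,0]},{"gripper": -1,"delta_pos": [-0.4,-0.4,-0.3],"delta_rot": [0,0,0]},{"gripper": -1,"delta_pos": [-0.3,-0.4,-0.2],"delta_rot": [0,0,0]}])

```text
t: 46.1
tool_pos: [0.4793, 0.2725, 0.1557]
orientation: [0.53, 0.47, 0.531, -0.465]
contact_force: [-0.8, 1.4, 0.5]
grip_width: 0.0002
```

Request:
step_arm(moves=[{"gripper": -1,"delta_pos": [-0.2,0,-0.2],"delta_rot": [0,0,0]},{"gripper": -1,"delta_pos": [0,0,0],"delta_rot": [0,0,0]},{"gripper": -1,"delta_pos": [0,0,0],"delta_rot": [0,0,0]}])

```text
t: 46.4
tool_pos: [0.4771, 0.292, 0.174]
orientation: [0.531, 0.469, 0.531, -0.465]
contact_force: [-0.6, 0.3, -0.3]
grip_width: 0.0
```

```bash
python3 -c "
from h import *
im,_=grab('wrist','w35');s=st()"
```

```text
t 46.45 pos [0.477  0.2914 0.1729] F [ 0.88 -0.3  -0.52] w 0.0 
x [ 0.001  0.003 -1.   ] y [0.992 0.127 0.001] z [ 0.127 -0.992 -0.003] yawz -82.68 J [0.41 0.45 1.52 0.   1.17 1.85]
```

View pics/w35.png

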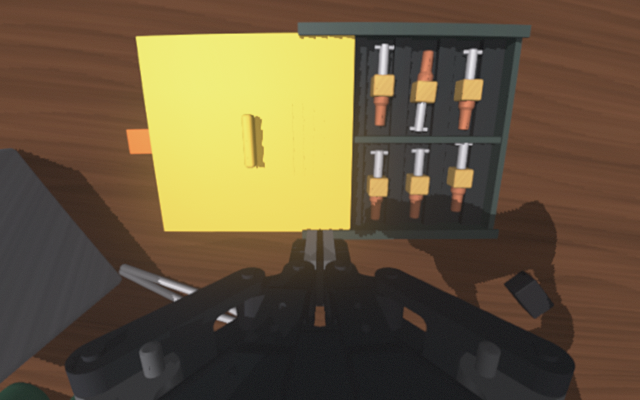

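```bash
python3 -c "
from h import *
s=robot.get_state()
b=onz('wrist',(249.5,140.5),.049,s);print(b)
for uv in [(249,115),(251,167)]: print(onz('wrist',uv,.049,s))
p=b[:2]-np.array([.5373,.1939]);a=np.radians(7.35);print('case',p@[np.cos(a),np.sin(a)],p@[-np.sin(a),np.cos(a)])
print('lead',[(onz('wrist',uv,.033,s)[:2]-[.5373,.1939])@[-np.sin(a),np.cos(a)] for uv in((354,40),(351,228))])
rows([b[0],b[1],.08],-82.65,s)"
```

```text
[0.5153818 0.3614151 0.049    ]
[0.53811544 0.3633972  0.049     ]
[0.4908081 0.358379  0.049    ]
case -0.00030786492027841405 0.16894265799010574
lead [np.float64(0.07301524902297318), np.float64(0.07078387286547888)]
rot share [-0.0002 -0.001  -0.0004] rows 1.0
shift share (tool now) [ 0.932  0.469 -0.643]
```

Request:
step_arm(moves=[{"gripper": 0,"delta_pos": [0,0.235,-0.32],"delta_rot": [0,0,0]},{"gripper": 0,"delta_pos": [0,0.235,-0.32],"delta_rot": [0,0,0]},{"gripper": 0,"delta_pos": [0.4,0,0],"delta_rot": [0,0,0]},{"gripper": 0,"delta_pos": [0.4,0,0],"delta_rot": [0,0,0]},{"gripper": 0,"delta_pos": [0.2,0,0],"delta_rot": [0,0,0]},{"gripper": 0,"delta_pos": [0,0,0],"delta_rot": [0,0,0]}], squeeze=40)

```text
t: 47.05
tool_pos: [0.5134, 0.3593, 0.0683]
orientation: [0.529, 0.465, 0.532, -0.47]
contact_force: [-0.6, 0.4, -0.3]
grip_width: 0.0425
```

```bash
python3 -c "
from h import *
im,_=grab('wrist','w36');s=st()"
```

```text
t 47.1 pos [0.5149 0.3602 0.071 ] F [0.43 0.11 0.45] w 0.043 
x [-0.004  0.001 -1.   ] y [ 0.992  0.126 -0.003] z [ 0.126 -0.992 -0.001] yawz -82.76 J [0.49 0.68 1.41 0.   1.05 1.93]
```

View pics/w36.png

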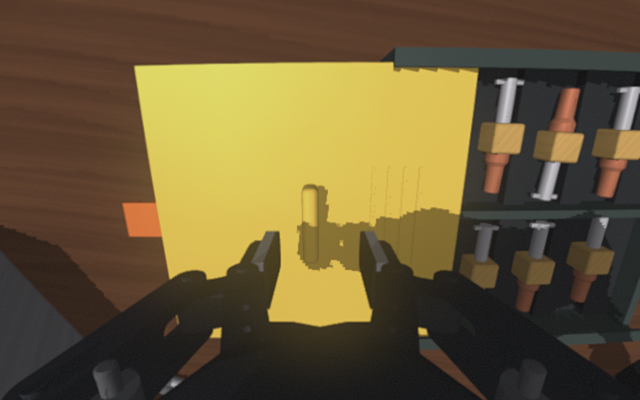

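Request:
step_arm(moves=[{"gripper": 0,"delta_pos": [0.2,0,0],"delta_rot": [0,0,0]},{"gripper": 0,"delta_pos": [0.12,0,0],"delta_rot": [0,0,0]},{"gripper": -0.5,"delta_pos": [0,0,0],"delta_rot": [0,0,0]},{"gripper": -1,"delta_pos": [0,0,0],"delta_rot": [0,0,0]},{"gripper": -1,"delta_pos": [0,0,0],"delta_rot": [0,0,0]},{"gripper": -1,"delta_pos": [0,0,0],"delta_rot": [0,0,0]}])

```text
t: 47.7
tool_pos: [0.516, 0.3621, 0.0426]
orientation: [0.531, 0.469, 0.531, -0.465]
contact_force: [0.4, -0.9, 1.1]
grip_width: 0.0086
```

```bash
python3 -c "
from h import *
s=st();p=case(0,.022);rows([*p,.04],-82.65,s);p=case(0,.017);rows([*p,.04],-82.65,s)"
```

```text
t 47.7 pos [0.516  0.3621 0.0426] F [ 0.36 -0.94  1.09] w 0.0086 
x [ 0.003  0.004 -1.   ] y [0.992 0.127 0.003] z [ 0.127 -0.992 -0.004] yawz -82.68 J [0.49 0.72 1.44 0.   0.98 1.93]
rot share [-0.0002 -0.0013 -0.001 ] rows 1.0
shift share (tool now) [ 0.021 -0.004  1.476]
rot share [-0.0002 -0.0013 -0.001 ] rows 1.0
shift share (tool now) [ 0.02  -0.004  1.526]
```

Gripped (8.6 mm). Slide home, most of the way first.

Request:
step_arm(moves=[{"gripper": -1,"delta_pos": [0,0,0.15],"delta_rot": [0,0,0]},{"gripper": -1,"delta_pos": [0,0,0.25],"delta_rot": [0,0,0]},{"gripper": -1,"delta_pos": [0,0,0.25],"delta_rot": [0,0,0]},{"gripper": -1,"delta_pos": [0,0,0.25],"delta_rot": [0,0,0]},{"gripper": -1,"delta_pos": [0,0,0.25],"delta_rot": [0,0,0]},{"gripper": -1,"delta_pos": [0,0,0.15],"delta_rot": [0,0,0]},{"gripper": -1,"delta_pos": [0,0,0],"delta_rot": [0,0,0]}])

```text
t: 48.4
tool_pos: [0.5336, 0.2302, 0.0426]
orientation: [0.531, 0.47, 0.53, -0.466]
contact_force: [0.7, -0.2, 5.1]
grip_width: 0.0084
```

Request:
step_arm(moves=[{"gripper": -1,"delta_pos": [0,0,0.07],"delta_rot": [0,0,0]},{"gripper": -1,"delta_pos": [0,0,0.05],"delta_rot": [0,0,0]},{"gripper": -1,"delta_pos": [0,0,0],"delta_rot": [0,0,0]}])

```text
t: 48.7
tool_pos: [0.5349, 0.2204, 0.0426]
orientation: [0.531, 0.47, 0.531, -0.465]
contact_force: [0.1, 0.3, 5.9]
grip_width: 0.0084
```

```bash
python3 -c "
from h import *
s=st();p=s['tool_pos'][:2]-[.5373,.1939];a=np.radians(7.35);print('casey',p@[-np.sin(a),np.cos(a)])"
```

```text
t 48.7 pos [0.5349 0.2204 0.0426] F [0.09 0.28 5.86] w 0.0084 
x [ 0.004  0.005 -1.   ] y [0.992 0.126 0.005] z [ 0.127 -0.992 -0.004] yawz -82.73 J [0.26 0.64 1.6  0.   0.89 1.7 ]
casey 0.026549828313507173
```

Request:
step_arm(moves=[{"gripper": -1,"delta_pos": [0,0,0.04],"delta_rot": [0,0,0]},{"gripper": -1,"delta_pos": [0,0,0],"delta_rot": [0,0,0]}])

```text
t: 48.9
tool_pos: [0.5355, 0.2163, 0.0426]
orientation: [0.531, 0.469, 0.531, -0.465]
contact_force: [1.5, 0.1, 5.4]
grip_width: 0.0083
```

Request:
step_arm(moves=[{"gripper": -1,"delta_pos": [0,0,0.04],"delta_rot": [0,0,0]},{"gripper": -1,"delta_pos": [0,0,0],"delta_rot": [0,0,0]}])

```text
t: 49.1
tool_pos: [0.5356, 0.2153, 0.0426]
orientation: [0.53, 0.471, 0.531, -0.464]
contact_force: [-0.1, 13.9, 3.8]
grip_width: 0.0086
```

Request:
step_arm(moves=[{"gripper": -1,"delta_pos": [0,0,0.04],"delta_rot": [0,0,0]},{"gripper": -1,"delta_pos": [0,0,0],"delta_rot": [0,0,0]}])

```text
t: 49.3
tool_pos: [0.5356, 0.215, 0.0426]
orientation: [0.528, 0.472, 0.532, -0.463]
contact_force: [-1.9, 30.9, 2.0]
grip_width: 0.0085
```

```bash
python3 -c "
from h import *
im,_=grab('wrist','w37');im,_=grab('side');crop(im,250,220,130,140,4,'side37');im,_=grab('top');crop(im,190,150,120,100,6,'top37');st()"
```

```text
t 49.45 pos [0.5356 0.2151 0.0426] F [-2.1  29.13  3.72] w 0.0086 
x [ 0.005  0.014 -1.   ] y [0.992 0.126 0.007] z [ 0.126 -0.992 -0.013] yawz -82.74 J [0.24 0.64 1.61 0.02 0.89 1.68]
```

View pics/w37.png

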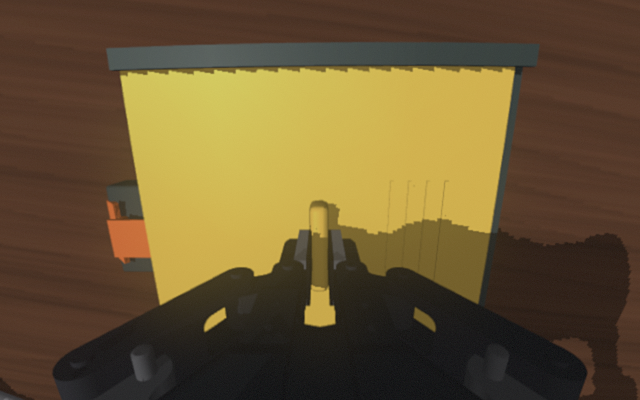

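View pics/side37.png

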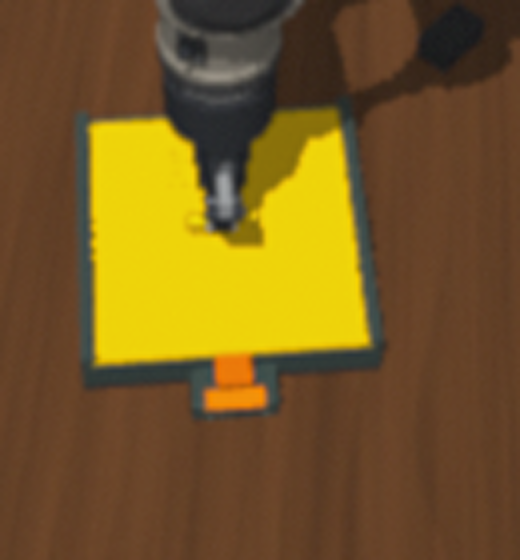

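View pics/top37.png

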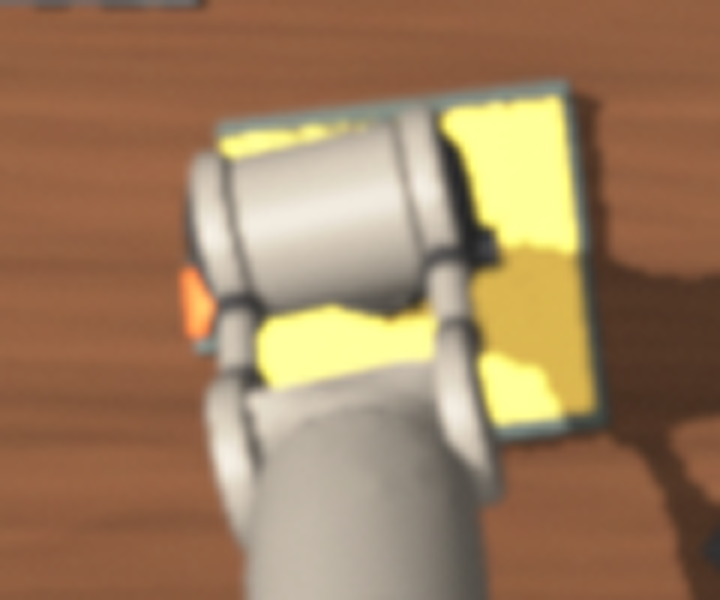

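Request:
step_arm(moves=[{"gripper": -1,"delta_pos": [0,0,-0.04],"delta_rot": [0,0,0]},{"gripper": -1,"delta_pos": [0,0,-0.03],"delta_rot": [0,0,0]},{"gripper": -1,"delta_pos": [0,0,0],"delta_rot": [0,0,0]}])

```text
t: 49.75
tool_pos: [0.5355, 0.2162, 0.0426]
orientation: [0.531, 0.469, 0.531, -0.465]
contact_force: [1.5, 1.9, 6.9]
grip_width: 0.0083
```

Request:
step_arm(moves=[{"gripper": -1,"delta_pos": [0,0,-0.03],"delta_rot": [0,0,0]},{"gripper": -1,"delta_pos": [0,0,0],"delta_rot": [0,0,0]}])

```text
t: 49.95
tool_pos: [0.5353, 0.2175, 0.0426]
orientation: [0.532, 0.469, 0.53, -0.465]
contact_force: [1.7, -4.6, 7.4]
grip_width: 0.0082
```

Request:
step_arm(moves=[{"gripper": -1,"delta_pos": [0,0,0.04],"delta_rot": [0,0,0]},{"gripper": -1,"delta_pos": [0,0,0.01],"delta_rot": [0,0,0]},{"gripper": -1,"delta_pos": [0,0,0],"delta_rot": [0,0,0]}])

```text
t: 50.25
tool_pos: [0.5356, 0.2154, 0.0426]
orientation: [0.53, 0.47, 0.531, -0.464]
contact_force: [-0.8, 9.3, 4.6]
grip_width: 0.0084
```

Request:
step_arm(moves=[{"gripper": -0.4,"delta_pos": [0,0,0],"delta_rot": [0,0,0]},{"gripper": -0.4,"delta_pos": [0,0,0],"delta_rot": [0,0,0]},{"gripper": 0,"delta_pos": [0,0,0],"delta_rot": [0,0,0]},{"gripper": 0,"delta_pos": [-0.2,0,0],"delta_rot": [0,0,0]},{"gripper": 0,"delta_pos": [-0.4,0,0],"delta_rot": [0,0,0]},{"gripper": 0,"delta_pos": [-0.4,-0.2,0],"delta_rot": [0,0,0]},{"gripper": 0,"delta_pos": [-0.4,-0.3,0],"delta_rot": [0,0,0]},{"gripper": 0,"delta_pos": [0,0,0],"delta_rot": [0,0,0]},{"gripper": 0,"delta_pos": [0,0,0],"delta_rot": [0,0,0]}])

```text
t: 51.15
tool_pos: [0.4848, 0.2069, 0.1819]
orientation: [0.531, 0.469, 0.531, -0.465]
contact_force: [-0.1, -0.0, -0.3]
grip_width: 0.0425
```

```bash
python3 -c "
from h import *
im,_=grab('wrist','w38');im,_=grab('side');crop(im,200,120,200,250,2.3,'side38');grab('top','top38');st()"
```

```text
t 51.3 pos [0.4846 0.2068 0.1795] F [-0.12 -0.23  0.81] w 0.0428 
x [-0.001  0.003 -1.   ] y [ 0.992  0.127 -0.001] z [ 0.127 -0.992 -0.003] yawz -82.71 J [0.26 0.39 1.6  0.   1.15 1.7 ]
```

View pics/w38.png

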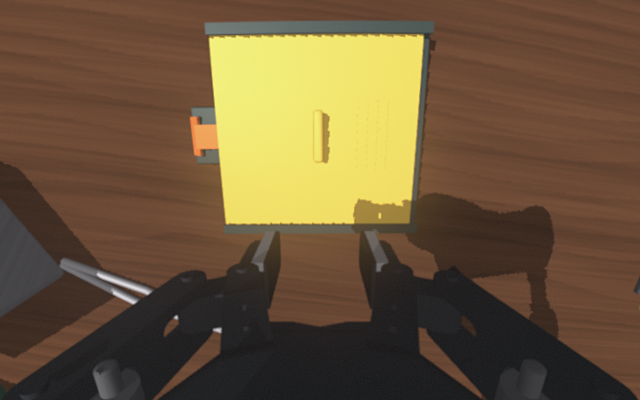

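View pics/side38.png

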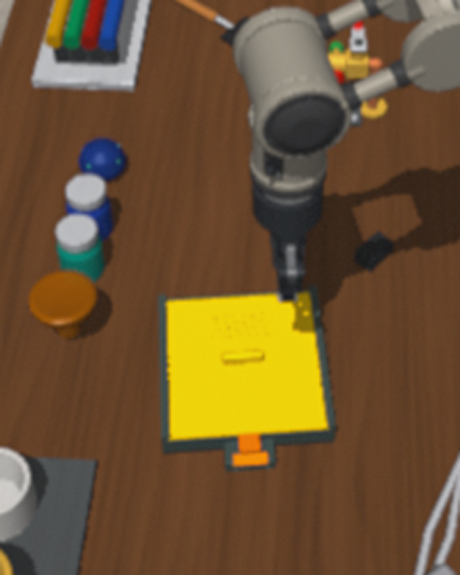

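View pics/top38.png

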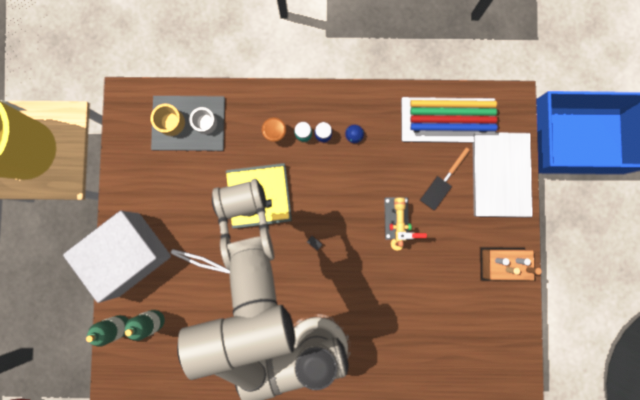

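```bash
python3 -c "
from h import *
print(robot.finish_job());st()"
```

```text
the job is handed in; nothing more can be done
None
the job is handed in; nothing more can be done
```

The job is handed in, at about 51 s of the 210 s. The gas is shut, all six tips are in the case, and the lid is slid home and clicked.

**What I did:**
- I pushed the red lever until it snapped square across the barrel.
- I pushed the lid open. That was to about 152 mm by my measurement, short of the 160 mm stop, but all six grooves were clear.
- I freed the seized tip with twists of +0.45, -0.45 and +0.45 rad, pulling about 10 mm between twists. I set it down on the bench once to take a shallower grip.
- I laid the seized tip and all five loose tips one to a groove. I then gripped the lid's bar and slid the lid home.

**Last checks:**
- Before closing, the wrist picture showed all six tips flat in separate grooves.
- The lid came up against its stop. I pushed to about 31 N along the closing direction to be sure, more than the 7 N click needs. A 4.6 N tug back moved it only about 2.3 mm, so the tab holds. I then pressed it back against the stop and released it.
- The final top picture shows the lever square across and the bystanders apparently where they were. I judged that by eye and did not measure it. The gripper is clear of everything.

**What disagreed:**
- The arm read 3 to 8 N upward whenever the fingertips touched the lid, with the tool at 42.6 mm instead of the 33 mm lid face. It did no visible harm, and I did not find the cause.
- I saw little of the stated pull force while the tip came out, though the pictures showed it moving out with the grip.

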